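# Refit the guide rod of a syringe pump

### The job

Refit the guide rod of the syringe pump: thread it nose first through the entry plate, the sagging pusher block and the far plate until its hexagon collar sits fully home against the entry plate, then fold the small steel keeper fork down behind the collar so that the rod is locked in. Feel your way and never force the rod against the pump, and leave the other things on the bench where they are.

Things in the scene. Friction and masses are not known exactly. Their poses are not given: they have to be found in the camera images.
- rod: loose steel guide rod, 228 mm, about 0.1 kg, on the bench right of the pump. Origin on its axis at the seat face of its hexagon collar, x to the nose. x = 0 to 169 mm: shaft of 12 mm; to 172: nose chamfered to 11 mm; -4 to 0: collar, 22 mm over flats; -26 to -4: 9 mm neck; -56 to -26: dark knurled knob, 16 mm, to grip by. It lies on collar and nose, the nose 0.03 rad down
- rod_tip (a point): centre of the rod's nose end, 172 mm from the collar's seat face; axes as the rod's
- rod_knob (a point): middle of the knurled knob, on the axis, 41 mm behind the collar's seat face; axes as the rod's
- pump: aluminium syringe pump, fixed: base 164 x 94 mm, three upright plates with 13.6 mm bores for the rod, lead screw behind the bores, square motor at the far end. Origin on the bench under the entry bore's mouth; x along the bores from the entry (right end) to the motor, z up. Bores 62 mm up. Entry plate x = 0 to 10 mm, far plate 148 to 164, both y = -70 to 22, tops at z = 78
- entry_bore (a point): centre of the entry bore's mouth, on the outer face of the entry plate; axes as the pump's. With the rod home its collar's seat face lies on this face
- far_bore (a point): centre of the far plate's bore, on the face turned to the entry; 148 mm from entry_bore; axes as the pump's. It and the entry bore are rigid and in line; between them stands the pusher block
- pusher_face (a point): point on the lead screw's axis, 46 mm from the bore line towards -y of the pump and level with it, in the plane of the pusher block's face turned to the entry; axes as the pump's. The block is 12 mm thick and cannot travel. Lacking the rod it sags about the screw: its bore hangs 3 to 11 mm low (not measured). It turns stiffly (3 to 5 N at its bore) and stays where left
- keeper (a joint): hinge of the keeper on the entry plate's top: 0 = closed (fork hangs behind the collar astride the neck), grows as it folds up and outward, starts at 1.25 to 1.5, at most 1.75. Stiff, stays where left, closes with 1 to 2 N pressed down near the prong ends. Axis along pump y through pump x = -3, z = 80 mm. Closes only with the collar within 2 mm of home
- keeper_fork (a point): middle of the outer face of the steel keeper fork (23 mm wide, 3.5 mm thick, prongs 13 mm apart). Closed: at pump x = -9.5, z = 72 mm, its flat top (x = -9.5 to 0) at z = 82. Raised: it stands out over the neck, outer face up at about z = 86 mm, prongs reaching to x = -27 mm. Pressed too near the hinge it binds
- micro_syringe: thin glass syringe, 154 mm long, lying loose in front of the pump: leave alone. Origin under its middle
- thread_tape: white roll of thread tape, 56 mm across, 14 mm high, loose in front of the pump: leave alone. Origin under its middle
- septum_tin: round white tin, 49 mm across, 20 mm high, loose, left of the pump: leave alone. Origin under its middle
- bench_screwdriver: screwdriver with a red handle, 187 mm, loose at the right: leave alone. Origin under its middle
- small_spanner: small open-ended spanner, 108 mm, loose at the right: leave alone. Origin under its middle

How it is judged:
By the outcome, as a careful person would: the job done as asked, in the order asked, and still so for the second after the job is handed in, with the robot touching nothing.
It also fails if it takes over 64 s, if anything falls off the work surface, if the arm or the gripper's body presses on something with over 40 N, if the wrist force passes 120 N, or if a joint passes its speed limit or range.

### The arm

A 6-joint arm with a two-finger parallel gripper is mounted at the origin on a cart in front of the work surface, level with it; the furniture and walls round the work are solid. World frame = base frame: x ahead of the robot, y to its left, z up, the work surface at z = 0. Lengths are in m, angles in rad, forces in N, time in s.
With the tool pointing down it reaches from about 0.325 to 0.85 m from the base axis. Payload 4.4 kg.
Tool frame: the origin (TCP) lies between the finger pads; the fingertips stand arm.nose_length ahead of it and the grasp point (between the pads) lies 5 mm behind it (arm.nose_length is the distance from the TCP to the fingertips, in m); y points along the fingers, x is the direction in which the jaws open and shut, and the axes are right-handed (so a half turn about y gives the same grasp; the last joint's range is limited). The gripper opens to 94 mm and grips with 3 to 60 N. Pads are 16 mm wide; open, the fingers measure 119 mm over their backs; the gripper's body (75 mm by 177 mm) begins 78 mm behind the grasp point.
Start: joints at [0.962, 0.207, 1.542, -0, 1.393, -0.15], TCP at [0.255, 0.516, 0.219] pointing down, gripper open.
Joint ranges: [-2.73, 2.73], [-0.86, 2.22], [0.23, 2.46], [-1.11, 4.25], [0.08, 2.63], [-2.82, 2.82]. Speed limits (rad/s): [2.79, 2.79, 3.14, 3.14, 3.14, 3.14].

### API

Orientations are given as a rotation vector (axis times angle).
In Python, from cell import arm, optics gives the robot as it stands. The module is installed in compiled form; this text tells all that it offers.
- The arm moves only by the tool carry_out, never from a script. Its argument "series" is a list of rows, each a list of 4 numbers: the shift along the tool's x, y, z in mm, then the turn about the tool's y in rad. A call has 1 to 10 rows; each row shifts and turns the pose as measured when the row begins, along the tool's axes as they then stand; what a row does not reach is not made up. A row lasts 1/8 s, in which the tool goes at most 62.5 mm and 10.7 degrees, less where a joint would pass 70% of its speed; a pose out of reach is approached as far as the arm can. A call is refused whole if a number of a shift passes 62.5 or a number of a turn 0.188, either way. A call with a gripper value outside its range is refused whole. "fingers" is the closure, from 0 (fully open) to 1 (shut), set as the call begins (left out, the last holds). The fingers move at their own pace and stop on an object; the grip force is fixed at half the most. Time passes only in rows, so rows that do not move let the fingers close. It gives the time, the measured TCP pose, the force and the opening at its end, in the units of the state.
- arm.read_state(): the state, without advancing time (a new reading comes with each control period).
- optics.capture(name): name is "side" or "top" or "wrist"; returns a dict with "image" (480x640x3 uint8, blue, green, red), "intrinsics" (3x3 intrinsics, pixels), "R" (3x3) and "t" (3): a world point X has camera coordinates R X + t. Camera axes: x right, y down, z forward; pixel columns grow to the right and rows downward; lengths in m; the calibration is good to about 2 mm. A picture is of the moment at which its call begins. There is no depth.
- arm.close_job(): hands the job in, once; it reports no verdict.
Trained networks look in the newest picture that a camera, given by its name, has taken for a name from the list of things; names that differ only in an ending like _2 or _b are one class to them, and where a whole thing is asked for, a point or a joint stands for the part that bears it (a point fixed in the world has none). Each returns a list of dicts, best first, with "confidence" (0 to 1); they miss things now and then, are a little off and sometimes report something else, mostly with a low value. They report only what shows in the picture. A call takes as long as a camera call.
- optics.search_frame(name, camera): "rect" ([left, top, right, bottom] in pixels, round what is visible of it).
The state is a dict: "t": time; "q": joint angles; "joint_velocities": joint speeds; "joint_torque": joint torques, N m; "eef_pos": TCP position; "ee_rot": TCP orientation; "force": force on the tool from outside, world axes, zero at the start; "moment": the same for the moment, N m; "finger_gap": finger opening in m.
Only numpy, scipy, OpenCV 4.12 (cv2) and the standard library are available. Lean on these libraries where they do the work, as an engineer would, in place of code of your own. Each camera call takes 0.05 s, during which the arm holds its last target.

## Working session

There is one attempt and no reset: what is moved stays moved. The work goes in short steps, Python scripts to look and compute and a tool call to move; the robot and the scene stay as the last step left them, time stands still between calls to the robot, and variables do not carry over. Pictures are saved under pics/ and viewed, and the job is handed in when it is done.

Besides the shell and the picture viewer there is one more tool, called as name([rows], argument=value, ...), one row to a line, values as JSON. carry_out: Moves the arm, as the interface text tells. Its arguments: {"type":"object","properties":{"series":{"type":"array"},"fingers":{"type":"number"}},"required":["series"]}

```bash
mkdir -p pics; ls
python3 - <<'E'
from cell import arm, optics
import cv2, pickle
s=arm.read_state(); print(s); print(arm.nose_length)
D={}
for c in ["side","top","wrist"]:
    d=optics.capture(c); D[c]=d; cv2.imwrite(f"pics/{c}0.png",d["image"])
    print(c,d["intrinsics"].tolist(),d["R"].tolist(),d["t"].tolist())
    for n in ["rod","pump","keeper_fork","rod_tip","rod_knob","entry_bore","micro_syringe","thread_tape","septum_tin","bench_screwdriver","small_spanner","pusher_face","far_bore"]:
        try: print(n,[(x["rect"],x["confidence"]) for x in optics.search_frame(n,c)][:2])
        except Exception as e: print(n,e)
pickle.dump(D,open("D0.pkl","wb"))
print(arm.read_state()["t"])
E
```

```text
pics
{'t': 0.0, 'q': array([ 9.61447816e-01,  2.07438749e-01,  1.54290968e+00, -2.08246782e-05,
        1.39349650e+00, -1.50521338e-01]), 'joint_velocities': array([ 0.00034178, -0.00115612,  0.00052923,  0.00224594,  0.00080643,
        0.00052878]), 'joint_torque': array([-1.94250519e-03, -3.70882237e+01, -2.81415761e+01,  6.96833851e-02,
        3.62109742e-02, -1.73309900e-04]), 'eef_pos': array([0.25425274, 0.51488505, 0.21830113]), 'ee_rot': array([-1.39292143, -0.86337138,  0.86675041]), 'force': array([ 0.0348411 , -0.52259602, -0.20853375]), 'moment': array([-0.01659601,  0.05970505, -0.01537397]), 'finger_gap': 0.0940932807615353}
0.014
side [[449.88786966296936, 0.0, 312.02880333785885], [0.0, 449.88786966296936, 237.80531623358752], [0.0, 0.0, 1.0]] [[0.8673707182311908, -0.49737635358542454, -0.01687601994470474], [-0.33479000204617176, -0.5580761047480671, -0.7592540522375554], [0.3682169084724814, 0.6642046553610497, -0.6505755022375782]] [-0.4395471721945984, 0.13378751449045, 0.9199445329003831]
rod [([287.9, 275.2, 375.9, 342.5], 0.6)]
pump [([252.7, 153.1, 314.2, 
[... 1637 characters left out ...]
 0.63)]
pusher_face [([213.2, 190.2, 229.4, 234.8], 0.9)]
far_bore [([170.1, 184.8, 276.2, 245.3], 0.88), ([340.5, 239.4, 441.0, 268.7], 0.43)]
wrist [[400.43987779065606, 0.0, 322.34140340662645], [0.0, 400.43987779065606, 244.36123382475168], [0.0, 0.0, 1.0]] [[0.4426302564860677, 0.8967042136536845, 9.622269791832578e-05], [0.8598362482053196, -0.4244619757613684, 0.2837492861752389], [0.2544800234110331, -0.1255132835539142, -0.9588985000177219]] [-0.574472275051225, -0.029670831994972776, 0.3908868686622915]
rod []
pump []
keeper_fork []
rod_tip []
rod_knob []
entry_bore []
micro_syringe []
thread_tape []
septum_tin []
bench_screwdriver []
small_spanner []
pusher_face []
far_bore []
2.1
```

View pics/side0.png

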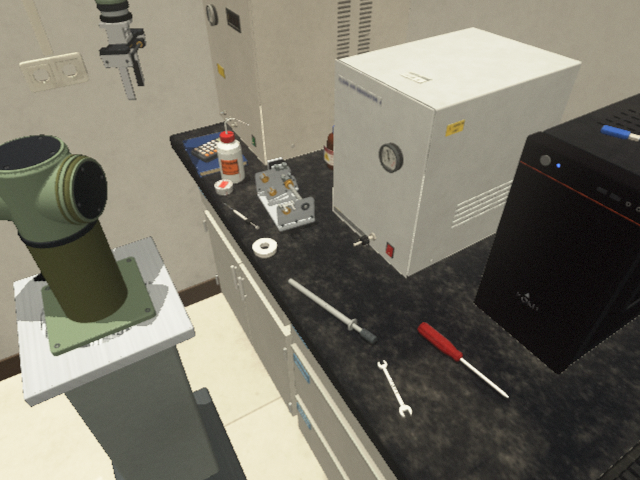

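View pics/top0.png

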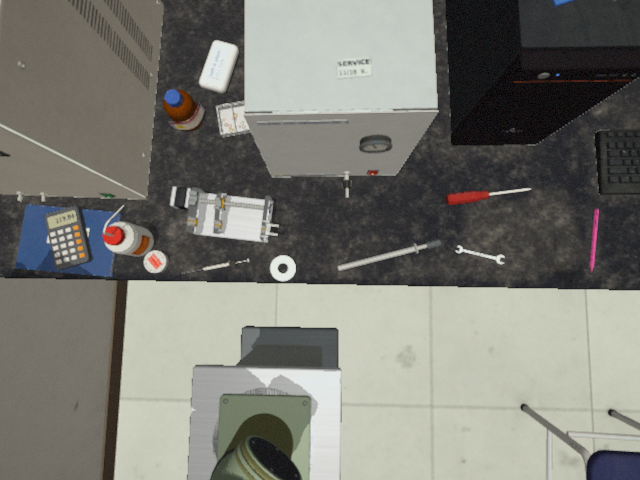

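View pics/wrist0.png

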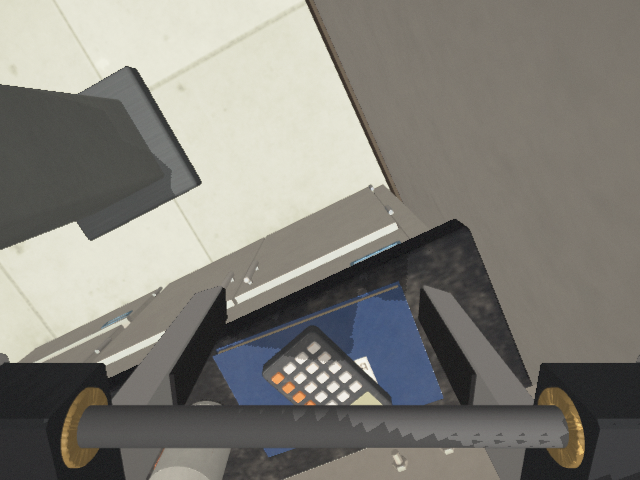

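Run:
```python
import pickle,cv2
D=pickle.load(open("D0.pkl","rb"))
t=D["top"]["image"]
cv2.imwrite("pics/topL.png",cv2.resize(t[170:300,130:310],None,fx=4.4,fy=4.4,interpolation=cv2.INTER_CUBIC))
cv2.imwrite("pics/topR.png",cv2.resize(t[225:285,325:455],None,fx=6,fy=6,interpolation=cv2.INTER_CUBIC))
t=D["side"]["image"]
cv2.imwrite("pics/sideL.png",cv2.resize(t[140:260,210:340],None,fx=5,fy=5,interpolation=cv2.INTER_CUBIC))
cv2.imwrite("pics/sideR.png",cv2.resize(t[265:355,275:395],None,fx=6,fy=6,interpolation=cv2.INTER_CUBIC))
```

```text
(no output)
```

View pics/topL.png

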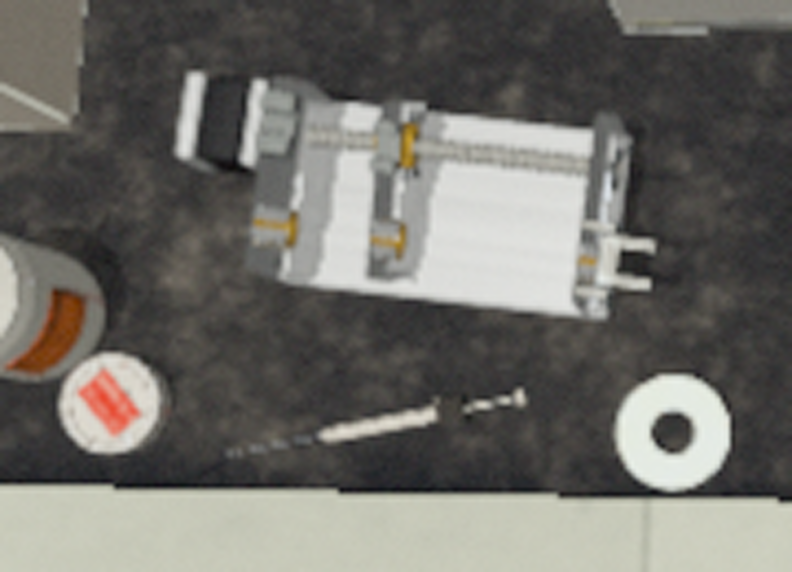

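View pics/topR.png

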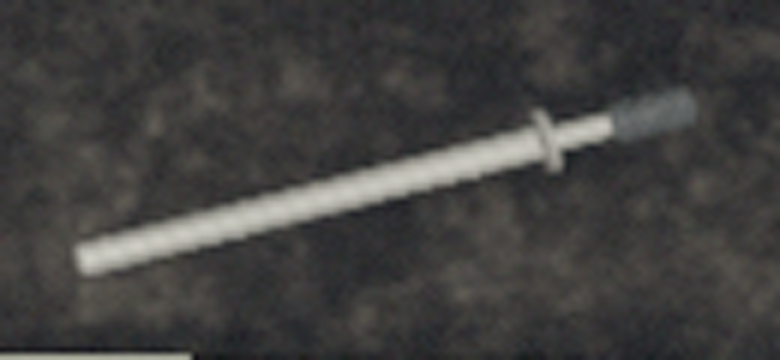

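View pics/sideL.png

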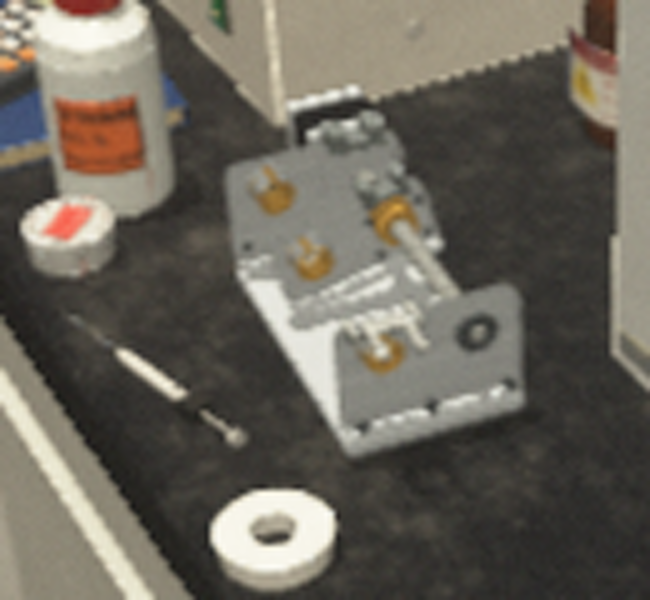

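View pics/sideR.png

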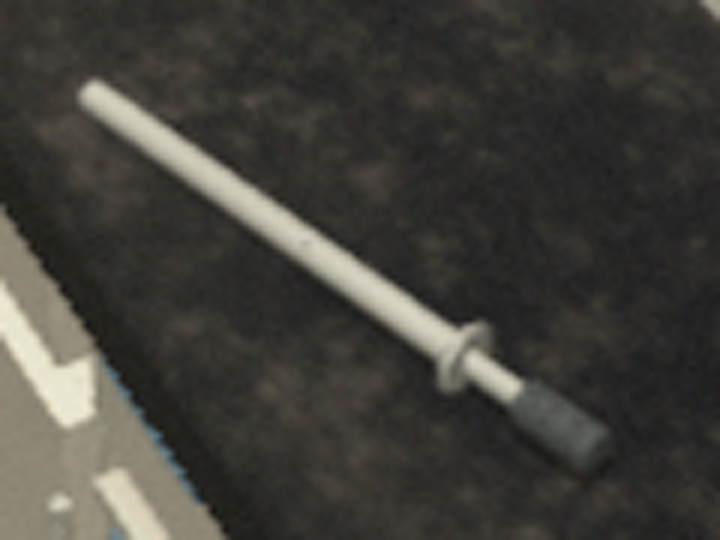

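```bash
cat > h.py <<'E'
import numpy as np, cv2, pickle
from scipy.spatial.transform import Rotation as Ro
def ray(d,uv):
    K,R,t=d["intrinsics"],d["R"],d["t"]
    c=-R.T@t; v=R.T@np.linalg.inv(K)@np.array([uv[0],uv[1],1.]); return c,v
def onz(d,uv,z):
    c,v=ray(d,uv); return c+v*(z-c[2])/v[2]
def proj(d,X):
    X=np.atleast_2d(X); p=(d["R"]@X.T).T+d["t"]; p=(d["intrinsics"]@p.T).T; return p[:,:2]/p[:,2:]
def crop(d,name,x0,y0,x1,y1,f):
    cv2.imwrite("pics/"+name+".png",cv2.resize(d["image"][y0:y1,x0:x1],None,fx=f,fy=f,interpolation=cv2.INTER_CUBIC))
E
python3 - <<'E'
from h import *
D=pickle.load(open("D0.pkl","rb"))
R=Ro.from_rotvec([-1.39292143, -0.86337138,  0.86675041]).as_matrix(); print("tool R\n",R.round(3))
p=np.array([0.25425274, 0.51488505, 0.21830113])
for c in D:
    print(c,"cam pos",(-D[c]["R"].T@D[c]["t"]).round(3))
d=D["wrist"]; print("wrist in tool", R.T@(-d["R"].T@d["t"]-p), (d["R"]@R).round(3).tolist())
E
```

```text
tool R
 [[ 0.443 -0.001 -0.897]
 [ 0.897 -0.002  0.443]
 [-0.002 -1.     0.   ]]
side cam pos [ 0.087 -0.755  0.693]
top cam pos [ 0.328 -0.114  0.999]
wrist cam pos [0.18  0.552 0.383]
wrist in tool [-0.00019629 -0.16496781  0.08260079] [[1.0, -0.002, 0.0], [-0.0, -0.284, -0.959], [0.002, 0.959, -0.284]]
```

Run:
```python
from h import *
D=pickle.load(open("D0.pkl","rb")); d=D["top"]; s=D["side"]
T=lambda x,y:(x/4.4+130,y/4.4+170)
for n,p,z in [("entry near out",T(606,300),.078),("entry far out",T(630,125),.078),("entry near in",T(578,300),.078),("entry far in",T(598,118),.078),("far near in",T(284,270),.078),("far near out",T(252,268),.078),("prong1",T(655,245),.085),("prong2",T(650,284),.085)]:
    print(n,onz(d,p,z).round(4))
Q=lambda x,y:(x/6+325,y/6+225)
for n,p,z in [("kend",Q(692,106),.0127),("kfront",Q(612,124),.0118),("collar",Q(547,141),.011),("nose",Q(78,262),.006)]:
    print(n,onz(d,p,z).round(4))
Q=lambda x,y:(x/6+275,y/6+265)
for n,p,z in [("kend",Q(600,455),.0127),("kfront",Q(515,395),.0118),("collar",Q(463,357),.011),("nose",Q(90,90),.006)]:
    print("side",n,onz(s,p,z).round(4))
Q=lambda x,y:(x/5+210,y/5+140)
for n,p,z in [("entry near top",Q(335,335),.078),("entry far top",Q(522,292),.078)]:
    print("side",n,onz(s,p,z).round(4))
```

```text
entry near out [ 0.4204 -0.0037  0.078 ]
entry far out [ 0.503  -0.0123  0.078 ]
entry near in [0.4202 0.0093 0.078 ]
entry far in [0.5061 0.0028 0.078 ]
far near in [0.4319 0.1469 0.078 ]
far near out [0.4326 0.1619 0.078 ]
prong1 [ 0.4456 -0.0264  0.085 ]
prong2 [ 0.4274 -0.0246  0.085 ]
kend [ 0.4234 -0.3714  0.0127]
kfront [ 0.4165 -0.3427  0.0118]
collar [ 0.41   -0.3193  0.011 ]
nose [ 0.3635 -0.1503  0.006 ]
side kend [ 0.4269 -0.3711  0.0127]
side kfront [ 0.418  -0.3387  0.0118]
side collar [ 0.4127 -0.3176  0.011 ]
side nose [ 0.3676 -0.149   0.006 ]
side entry near top [0.4203 0.0077 0.078 ]
side entry far top [ 0.5104 -0.0074  0.078 ]
```

```bash
cat >> h.py <<'E'
def plan(p,rv,tp,tzang,n):
    """rows to go from pose to tp with tool z horizontal heading angle tzang (world), in n rows"""
    R=Ro.from_rotvec(rv).as_matrix(); p=np.array(p,float); tp=np.array(tp,float)
    a0=np.arctan2(R[1,2],R[0,2]); da=(tzang-a0+np.pi)%(2*np.pi)-np.pi
    # turn about tool y (down): +turn => heading decreases
    rows=[];Rc=R.copy();pc=p.copy()
    for i in range(n):
        step=(tp-p)/n; l=Rc.T@step*1000
        rows.append([round(x,1) for x in l]+[round(-da/n,3)])
        Rc=Rc@Ro.from_rotvec([0,-da/n,0]).as_matrix()
    return rows
def head(rv):
    R=Ro.from_rotvec(rv).as_matrix(); return np.arctan2(R[1,2],R[0,2])
E
python3 - <<'E'
from h import *
from cell import arm
s=arm.read_state()
print(s["eef_pos"],head(s["ee_rot"]))
for r in plan(s["eef_pos"],s["ee_rot"],[.44,.03,.21],np.pi/2-.085,10): print(r)
E
```

```text
[0.25466025 0.51553518 0.21945244] 2.6827719391462286
[np.float64(-35.3), np.float64(0.9), np.float64(-38.1), np.float64(0.12)]
[np.float64(-30.5), np.float64(0.9), np.float64(-42.1), np.float64(0.12)]
[np.float64(-25.3), np.float64(0.9), np.float64(-45.4), np.float64(0.12)]
[np.float64(-19.7), np.float64(0.9), np.float64(-48.1), np.float64(0.12)]
[np.float64(-13.8), np.float64(0.9), np.float64(-50.1), np.float64(0.12)]
[np.float64(-7.7), np.float64(0.9), np.float64(-51.4), np.float64(0.12)]
[np.float64(-1.5), np.float64(0.9), np.float64(-51.9), np.float64(0.12)]
[np.float64(4.7), np.float64(0.9), np.float64(-51.8), np.float64(0.12)]
[np.float64(10.8), np.float64(0.9), np.float64(-50.8), np.float64(0.12)]
[np.float64(16.8), np.float64(0.9), np.float64(-49.2), np.float64(0.12)]
```

carry_out([
  [-35,-12,-38,0.12],
  [-30,-12,-42,0.12],
  [-25,-12,-45,0.12],
  [-20,0,-48,0.12],
  [-14,0,-50,0.12],
  [-8,0,-51,0.12],
  [-1,0,-52,0.12],
  [5,15,-52,0.12],
  [11,15,-51,0.12],
  [17,15,-49,0.12],
])

```text
t: 3.35
eef_pos: [0.4395, 0.0171, 0.2146]
ee_rot: [-1.566, 0.083, -0.105]
force: [0.8, -0.1, 0.2]
finger_gap: 0.0941
```

Run:
```python
from h import *
from cell import arm,optics
s=arm.read_state()
print(s["t"],s["eef_pos"],head(s["ee_rot"]),s["q"],s["force"])
for r in plan(s["eef_pos"],s["ee_rot"],[.45,.04,.19],np.pi/2-.085,4): print(np.array(r))
```

```text
3.35 [0.4394875  0.01710569 0.21458777] 1.4511690954767962 [-0.16115285 -0.09596145  1.87044726  0.00375639  1.35366511 -0.0422891 ] [ 0.75674388 -0.07210045  0.23594552]
[ 1.8    6.2    6.    -0.009]
[ 1.9    6.2    6.    -0.009]
[ 1.9    6.2    5.9   -0.009]
[ 2.     6.2    5.9   -0.009]
```

carry_out([
  [4,12,12,-0.018],
  [4,13,12,-0.018],
  [0,0,0,0],
])

```text
t: 3.72
eef_pos: [0.4509, 0.0387, 0.1877]
ee_rot: [-1.568, 0.059, -0.078]
force: [-0.6, -0.5, 0.8]
finger_gap: 0.0938
```

Run:
```python
from h import *
from cell import arm,optics
s=arm.read_state()
print(s["t"],s["eef_pos"],head(s["ee_rot"]),s["force"])
d=optics.capture("wrist"); pickle.dump(d,open("W1.pkl","wb")); cv2.imwrite("pics/w1.png",d["image"])
```

```text
3.725 [0.45087285 0.038726   0.18773896] 1.4833005828998753 [-0.57902332 -0.49345505  0.8228233 ]
```

View pics/w1.png

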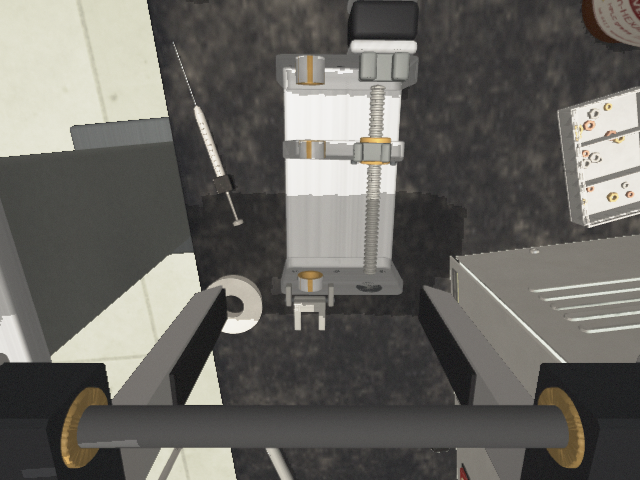

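Run:
```python
from h import *
d=pickle.load(open("W1.pkl","rb"))
crop(d,"w1a",265,240,415,340,5); crop(d,"w1b",265,40,415,175,5)
```

```text
(no output)
```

View pics/w1a.png

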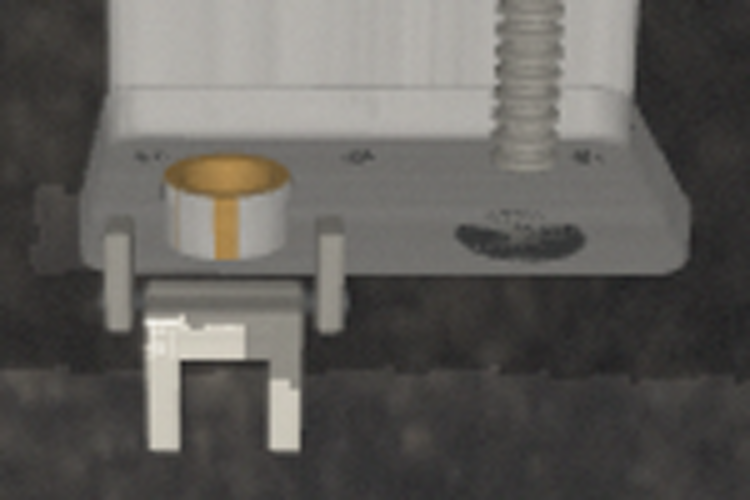

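View pics/w1b.png

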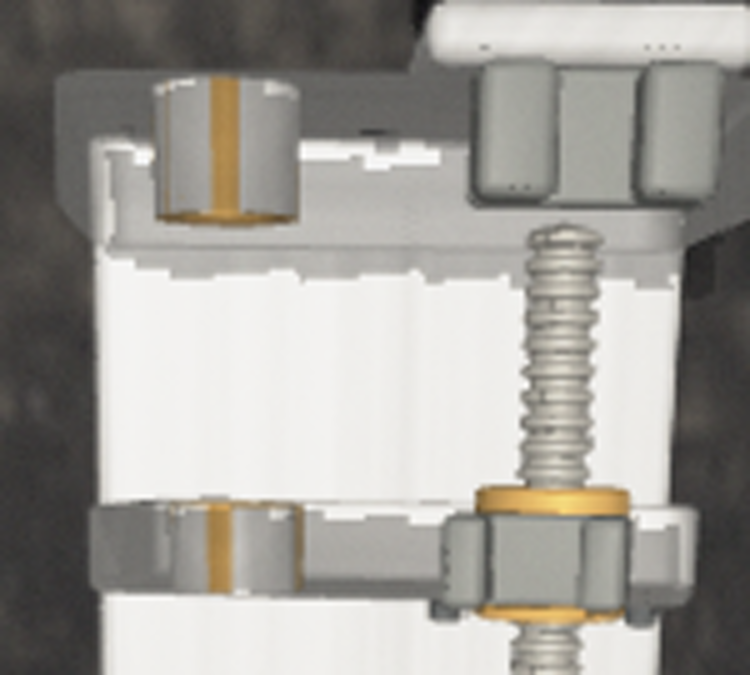

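```bash
cat >> h.py <<'E'
def pumpT(P,ox,oy,yaw):
    """pump coords mm -> world m; yaw = heading angle of pump x"""
    c,s=np.cos(yaw),np.sin(yaw); P=np.atleast_2d(P)/1000.
    return np.c_[ox+c*P[:,0]-s*P[:,1], oy+s*P[:,0]+c*P[:,1], P[:,2]]
def overlay(d,pose,x0,y0,x1,y1,f,name,sag=0,kp=1.4):
    im=cv2.resize(d["image"][y0:y1,x0:x1],None,fx=f,fy=f,interpolation=cv2.INTER_CUBIC)
    def L(P,col,closed=True):
        p=(proj(d,pumpT(P,*pose))-[x0,y0]+.5)*f
        cv2.polylines(im,[np.round(p).astype(int)],closed,col,1)
    for a,b in((0,10),(148,164)):
        L([[a,-70,78],[a,22,78],[b,22,78],[b,-70,78]],(0,0,255))
        for x,col in((a,(0,255,0)),(b,(255,0,0))):
            th=np.linspace(0,2*np.pi,40)
            L(np.c_[x+0*th,6.8*np.cos(th),62+6.8*np.sin(th)],col)
    L([[0,22,0],[164,22,0],[164,-70,0],[0,-70,0]],(0,255,255))
    L([[0,0,62],[164,0,62]],(255,0,255),False)
    L([[0,-46,62],[164,-46,62]],(255,0,255),False)
    cv2.imwrite("pics/"+name+".png",im)
E
python3 - <<'E'
from h import *
d=pickle.load(open("W1.pkl","rb"))
overlay(d,(.442,-.005,np.pi/2-.085),240,30,440,345,1.9*1.0,"o1")
overlay(d,(.442,-.005,np.pi/2-.085),265,240,415,340,5,"o1a")
E
```

```text
(no output)
```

View pics/o1.png

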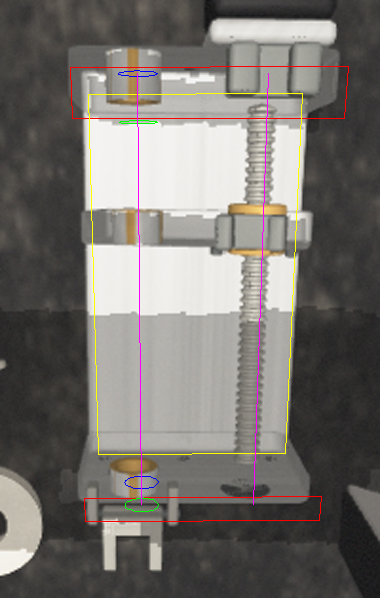

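View pics/o1a.png

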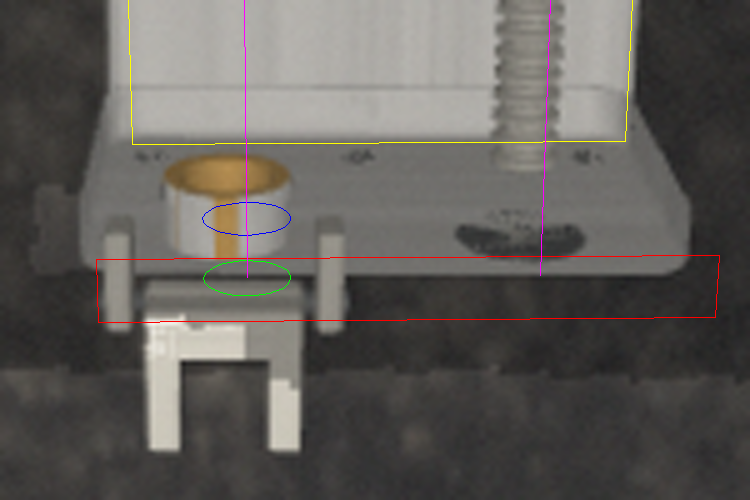

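carry_out([
  [-50,0,10,0],
  [-50,0,10,0],
  [0,0,0,0],
])

```text
t: 4.15
eef_pos: [0.3509, 0.0707, 0.1877]
ee_rot: [-1.568, 0.051, -0.073]
force: [0.5, 0.3, 0.4]
finger_gap: 0.0943
```

Run:
```python
from h import *
from cell import arm,optics
s=arm.read_state()
print(s["t"],s["eef_pos"],head(s["ee_rot"]),s["force"])
d=optics.capture("wrist"); pickle.dump(d,open("W2.pkl","wb")); cv2.imwrite("pics/w2.png",d["image"])
crop(d,"w2b",395,60,545,210,5)
crop(d,"w2a",395,220,545,340,5)
```

```text
4.15 [0.35094818 0.07071853 0.18769614] 1.49165497873977 [0.49479392 0.30713889 0.41317644]
```

View pics/w2.png

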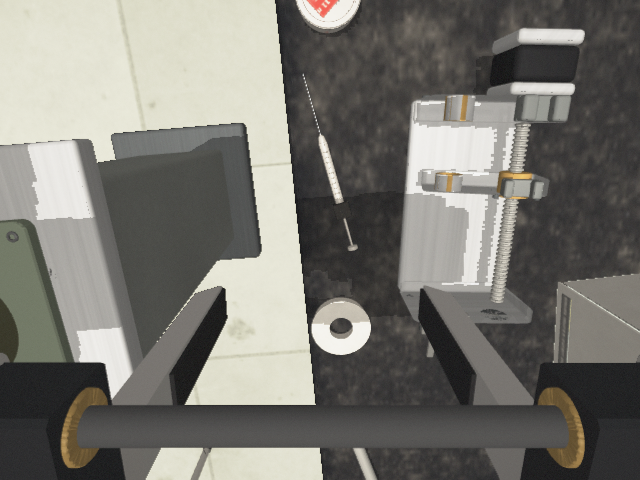

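View pics/w2a.png

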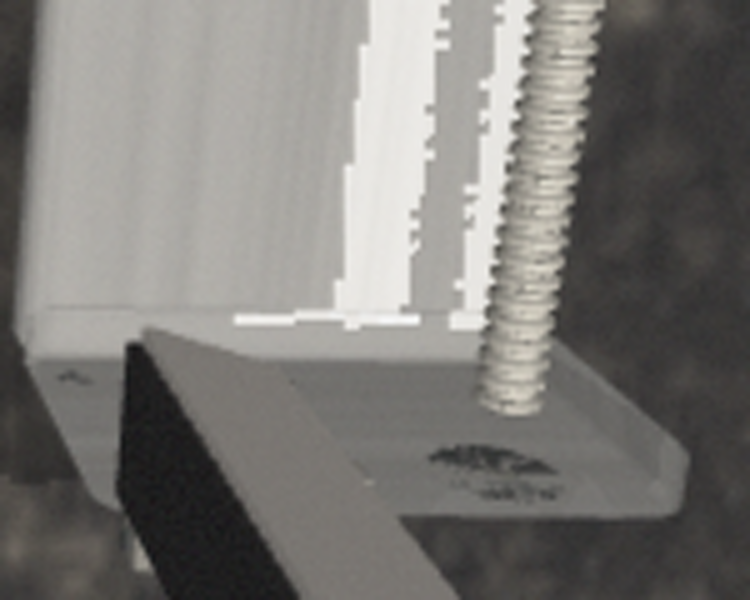

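View pics/w2b.png

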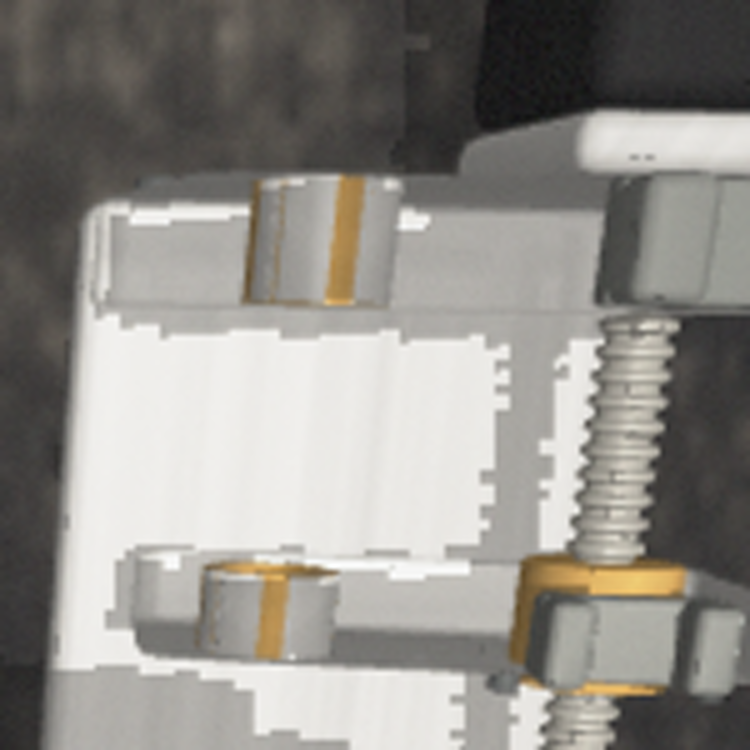

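```bash
cat >> h.py <<'E'
def tri(obs):
    A=np.zeros((3,3));b=np.zeros(3);L=[]
    for d,uv in obs:
        c,v=ray(d,uv); v=v/np.linalg.norm(v); M=np.eye(3)-np.outer(v,v); A+=M;b+=M@c; L.append((c,M))
    X=np.linalg.solve(A,b); return X, [np.linalg.norm(M@(X-c)) for c,M in L]
E
python3 - <<'E'
from h import *
a=pickle.load(open("W1.pkl","rb"));b=pickle.load(open("W2.pkl","rb"))
A=lambda x,y:(a,(x/5+264.9+.0,y/5+40))
B=lambda x,y:(b,(x/5+395,y/5+60))
for n,p,q in [("far bot",A(225,220),B(341,303)),("far top",A(225,78),B(351,178)),
 ("far L",A(155,218),B(244,300)),("far R",A(298,218),B(388,303)),
 ("pus bot",A(219,592),B(268,657)),("pus top",A(219,505),B(275,572)),
 ("pus L",A(172,590),B(198,647)),("pus R",A(302,588),B(333,655)),
 ("screw at far",A(561,240),B(640,325)),("screw at nut",A(555,485),B(608,560)),("screw below nut",A(545,630),B(583,700)),
 ]:
    X,e=tri([p,q]); print(n,(X*1000).round(1),np.round(np.array(e)*1e3,2))
E
```

```text
far bot [453.9 148.3  70.9] [0.56 0.56]
far top [455.4 164.7  70.2] [0.08 0.08]
far L [444.3 150.   60.1] [0.14 0.14]
far R [463.5 148.1  62.5] [0.11 0.11]
pus bot [448.1  99.7  60.3] [0.05 0.05]
pus top [449.3 111.7  59.3] [0.18 0.18]
pus L [440.9  99.9  49.2] [0.19 0.19]
pus R [459.9  98.4  54.2] [0.3 0.3]
screw at far [498.8 142.3  62.5] [0.17 0.17]
screw at nut [496.3 110.2  62.4] [0.03 0.03]
screw below nut [493.9  90.2  62.4] [0.22 0.22]
```

Run:
```python
from h import *
from cell import arm,optics
s=arm.read_state()
for r in plan(s["eef_pos"],s["ee_rot"],[.451,.1057,.14],np.pi-.092,10): print(np.array(r))
```

```text
[ 9.4    5.     4.3   -0.156]
[10.     5.     2.8   -0.156]
[10.3    5.     1.2   -0.156]
[10.3    5.    -0.4   -0.156]
[10.1    5.    -2.    -0.156]
[ 9.7    5.    -3.5   -0.156]
[ 9.     5.    -5.    -0.156]
[ 8.2    5.    -6.4   -0.156]
[ 7.1    5.    -7.5   -0.156]
[ 5.8    5.    -8.5   -0.156]
```

carry_out([
  [9,2,4,-0.156],
  [10,4,3,-0.156],
  [10,5,1,-0.156],
  [10,5,0,-0.156],
  [10,5,-2,-0.156],
  [10,5,-4,-0.156],
  [9,5,-5,-0.156],
  [8,5,-6,-0.156],
  [7,5,-8,-0.156],
  [6,5,-9,-0.156],
], fingers=0.6)

```text
t: 5.45
eef_pos: [0.4711, 0.112, 0.1526]
ee_rot: [-1.253, -1.219, 1.169]
force: [0.6, 0.0, 0.1]
finger_gap: 0.0377
```

```bash
cat > look.py <<'E'
import sys
from h import *
from cell import arm,optics
cam,name=sys.argv[1:3]
s=arm.read_state()
print(round(s["t"],2),s["eef_pos"].round(4),round(head(s["ee_rot"]),4),s["force"].round(1),s["moment"].round(2),round(s["finger_gap"],4))
d=optics.capture(cam); pickle.dump(d,open(name+".pkl","wb"))
if len(sys.argv)>3:
    crop(d,name,*[int(v) for v in sys.argv[3:7]],float(sys.argv[7]))
else: cv2.imwrite(f"pics/{name}.png",d["image"])
E
python3 look.py wrist w3
```

```text
5.45 [0.4711 0.112  0.1526] 3.1137 [0.6 0.  0.1] [ 0.    0.06 -0.02] 0.0377
```

View pics/w3.png

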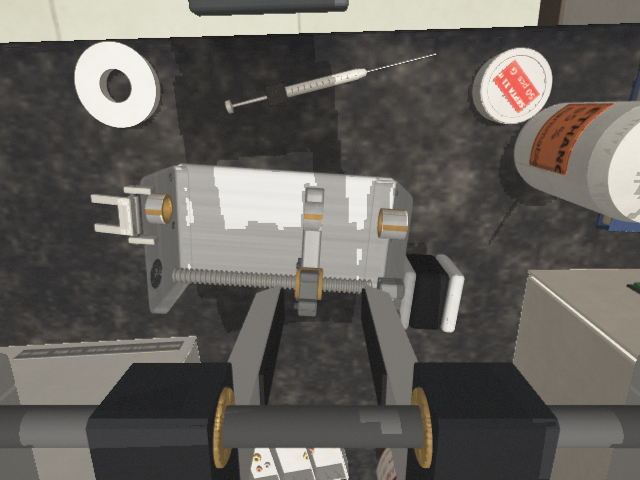

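Run:
```python
from h import *
D=pickle.load(open("D0.pkl","rb"))
print("bottle base",onz(D["side"],(232,178),0), "top",)
print("bottle cap tri",tri([(D["side"],(228,133)),(D["top"],(110,233))]))
d=pickle.load(open("w3.pkl","rb"))
crop(d,"w3a",290,170,420,320,5)
# predict
for n,X in [("far bot",(453.9,148.3,70.9)),("far top",(455.4,164.7,70.2)),("pus bot",(448.1,99.7,60.3)),("pus top",(449.3,111.7,59.3))]:
    print(n,proj(d,np.array(X)/1000), ((proj(d,np.array(X)/1000)-[290,170])*5))
```

```text
bottle base [0.41475826 0.29274104 0.        ] top
bottle cap tri (array([0.42092089, 0.29202853, 0.13769157]), [np.float64(0.0017309013924183565), np.float64(0.001730901392418325)])
far bot [[380.17364794 227.57093386]] [[450.86823968 287.8546693 ]]
far top [[405.94262936 228.84220291]] [[579.7131468  294.21101455]]
pus bot [[303.3906901  216.38723407]] [[ 66.95345052 231.93617037]]
pus top [[321.86981444 217.27736816]] [[159.34907219 236.38684082]]
```

View pics/w3a.png

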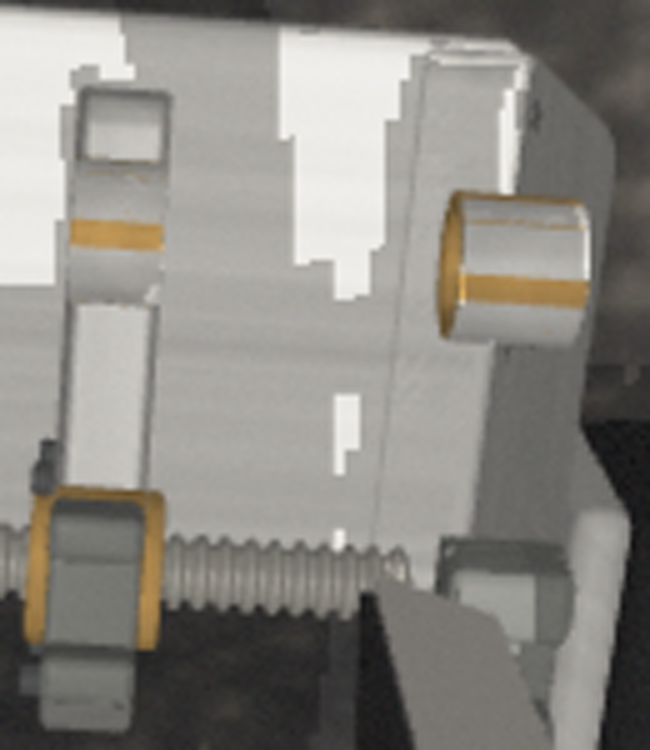

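carry_out([
  [-3,10,10,0.03],
  [-3,20,10,0.03],
  [0,25,0,0],
  [0,0,0,0],
])

```text
t: 6.0
eef_pos: [0.4535, 0.1069, 0.0946]
ee_rot: [-1.284, -1.169, 1.116]
force: [0.1, 0.1, -0.0]
finger_gap: 0.0376
```

```bash
python3 look.py wrist w4
```

```text
6.0 [0.4535 0.1069 0.0946] 3.0447 [ 0.1  0.1 -0. ] [ 0.03  0.   -0.02] 0.0376
```

View pics/w4.png

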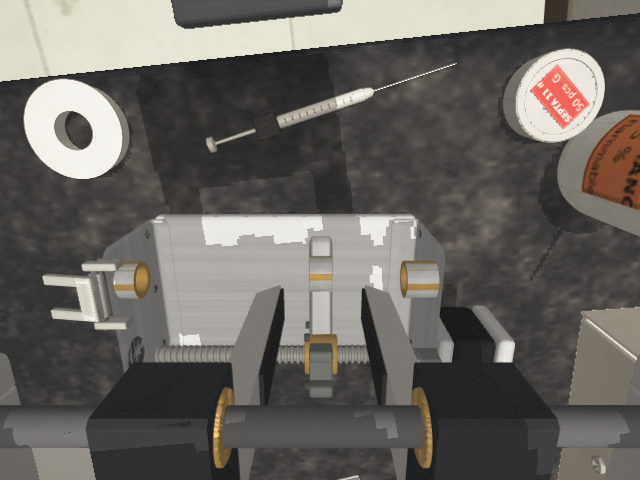

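carry_out([
  [-0.7,18,3,0],
  [0,18,0,0],
  [0,0,0,0],
])

```text
t: 6.42
eef_pos: [0.4563, 0.1066, 0.0628]
ee_rot: [-1.292, -1.174, 1.108]
force: [0.0, 0.3, 0.0]
finger_gap: 0.0376
```

```bash
python3 look.py wrist w5
```

```text
6.42 [0.4563 0.1066 0.0628] 3.0415 [0.  0.3 0. ] [0.12 0.05 0.02] 0.0376
```

View pics/w5.png

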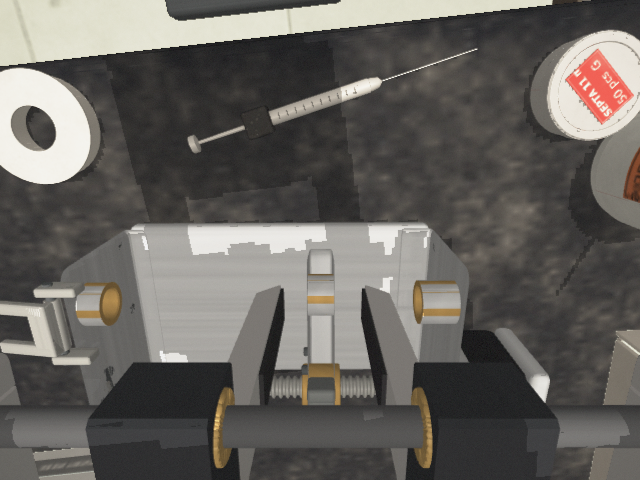

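carry_out([
  [-0.5,5,6,0],
  [0,0,0,0],
])

```text
t: 6.72
eef_pos: [0.4525, 0.1068, 0.0601]
ee_rot: [-1.296, -1.178, 1.105]
force: [0.3, 0.4, 0.1]
finger_gap: 0.0375
```

```bash
python3 look.py wrist w6 240 220 420 370 4.4; python3 -c "
from h import *
print(Ro.from_rotvec([-1.292, -1.174, 1.108]).as_matrix().round(3))"
```

```text
6.72 [0.4525 0.1068 0.0601] 3.0411 [0.3 0.4 0.1] [ 0.04 -0.   -0.  ] 0.0375
[[ 0.1    0.053 -0.994]
 [ 0.995 -0.001  0.1  ]
 [ 0.005 -0.999 -0.053]]
```

View pics/w6.png

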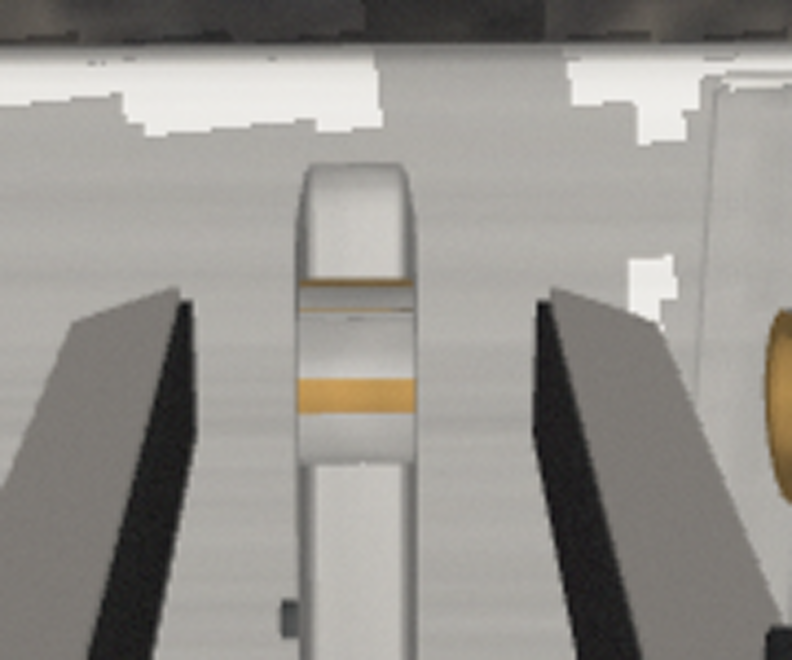

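carry_out([
  [-0.7,2,0,0],
  [0,0,0,0],
  [0,0,0,0],
  [0,0,0,0],
], fingers=1)

```text
t: 7.28
eef_pos: [0.4541, 0.106, 0.0592]
ee_rot: [-1.298, -1.18, 1.104]
force: [-0.6, 0.6, 0.1]
finger_gap: 0.0116
```

```bash
python3 look.py wrist w7 240 220 420 370 4.4
```

```text
7.28 [0.4541 0.106  0.0592] 3.0412 [-0.6  0.6  0.1] [-0.08  0.09  0.11] 0.0116
```

View pics/w7.png

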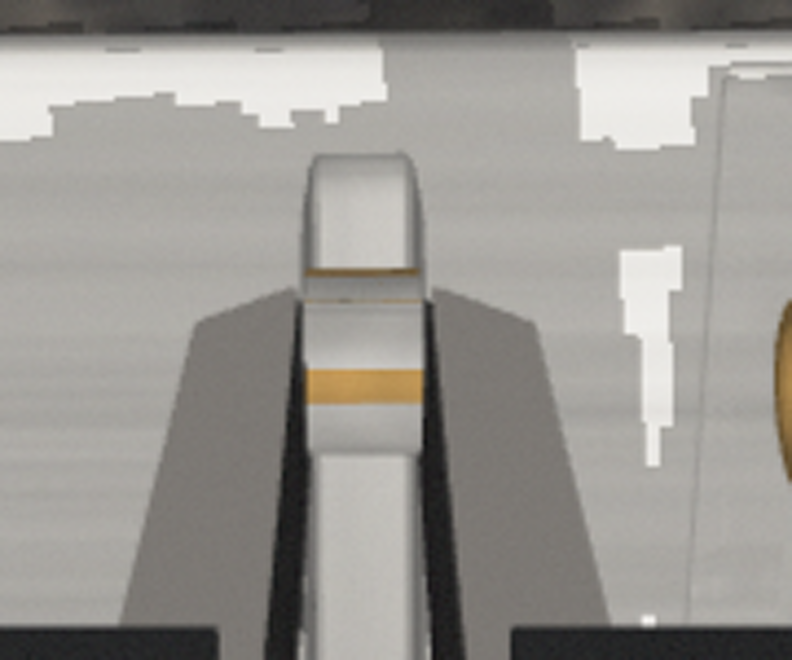

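carry_out([
  [0,-2,0,0],
  [0,-2,0,0],
  [0,-2,0.3,0],
  [0,-2,0.3,0],
])

```text
t: 7.82
eef_pos: [0.4534, 0.106, 0.0629]
ee_rot: [-1.299, -1.181, 1.102]
force: [6.7, 0.8, -12.9]
finger_gap: 0.0117
```

```bash
python3 look.py wrist w8 240 220 420 370 4.4
```

```text
7.83 [0.4534 0.106  0.0629] 3.0406 [  6.7   0.8 -12.9] [ 0.06 -0.71  0.03] 0.0117
```

View pics/w8.png

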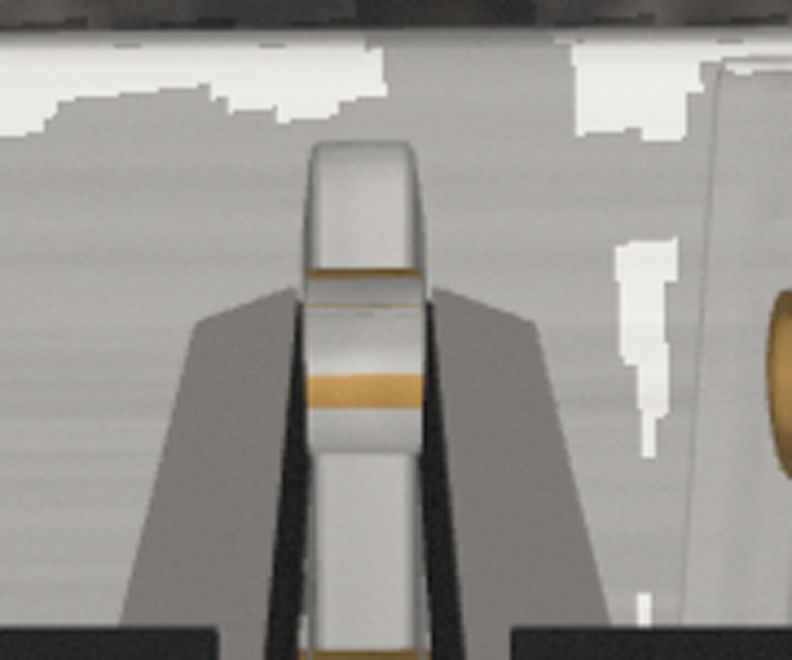

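carry_out([
  [0,-3,0.5,0],
  [0,-3,0.5,0],
  [0,-3,0.5,0],
  [0,-3,0.5,0],
])

```text
t: 8.38
eef_pos: [0.4522, 0.106, 0.0706]
ee_rot: [-1.302, -1.185, 1.098]
force: [6.2, 0.1, -12.4]
finger_gap: 0.012
```

```bash
python3 look.py wrist w9 240 220 420 370 4.4
```

```text
8.38 [0.4522 0.106  0.0706] 3.0397 [  6.2   0.1 -12.4] [ 0.04 -0.82  0.07] 0.012
```

Run:
```python
from h import *
d=pickle.load(open("w9.pkl","rb")); crop(d,"w9a",60,220,480,400,1.9)
```

```text
(no output)
```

View pics/w9a.png

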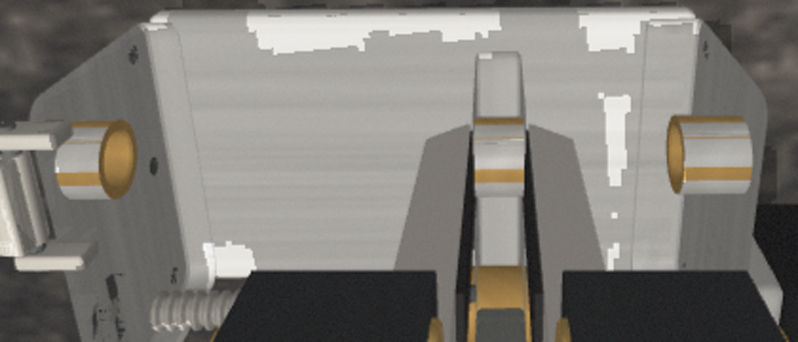

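View pics/w9.png

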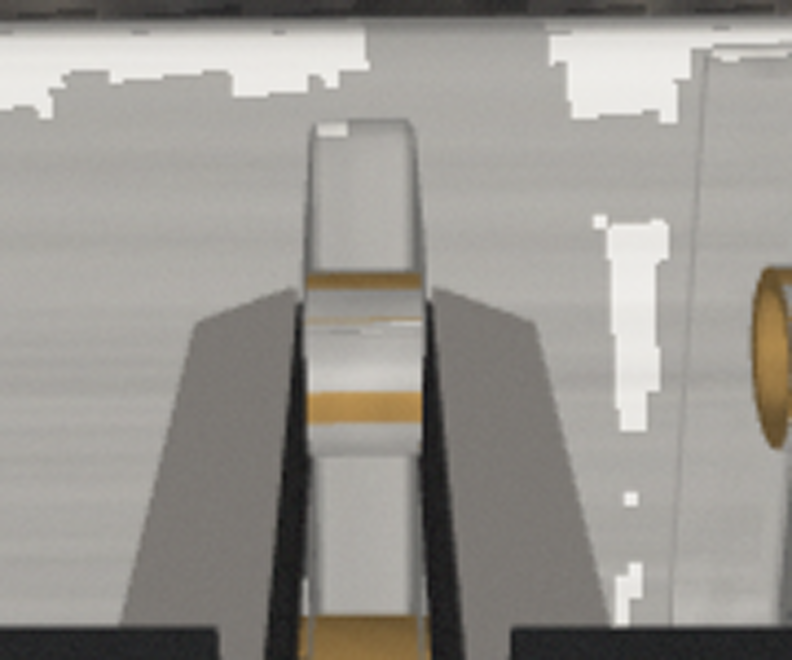

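Run:
```python
from h import *
d=pickle.load(open("w9.pkl","rb")); im=d["image"]
hsv=cv2.cvtColor(im,cv2.COLOR_BGR2HSV).astype(int)
# orange centroid per column of stripe
def stripe(x0,x1,y0,y1):
    for x in range(x0,x1,3):
        col=im[y0:y1,x].astype(float); w=np.clip(col[:,2]-col[:,0]-40,0,None)
        print(x, round((w*np.arange(y0,y1)).sum()/max(w.sum(),1),2), end="; ")
    print()
stripe(90,112,308,325); stripe(311,336,305,322); stripe(422,456,305,322)
```

```text
90 312.48; 93 313.76; 96 313.76; 99 313.76; 102 313.75; 105 313.8; 108 313.6; 111 313.65; 
311 312.22; 314 312.02; 317 311.92; 320 311.94; 323 311.95; 326 311.94; 329 311.94; 332 311.9; 335 311.95; 
422 310.98; 425 310.79; 428 310.74; 431 310.75; 434 310.76; 437 310.75; 440 310.76; 443 310.75; 446 310.78; 449 310.75; 452 310.78; 455 309.54;
```

carry_out([
  [0,0,0,0],
  [0,0,0,0],
  [0,0.3,0,0],
])

```text
t: 8.8
eef_pos: [0.4523, 0.1061, 0.0704]
ee_rot: [-1.302, -1.184, 1.098]
force: [-0.3, -0.6, -0.5]
finger_gap: 0.0118
```

```bash
cat > st.py <<'E'
from h import *
from cell import arm,optics
def stripe(im,x0,x1,y0,y1):
    o=[]
    for x in range(x0,x1):
        col=im[y0:y1,x].astype(float); w=np.clip(col[:,2]-col[:,0]-40,0,None)
        if w.sum()>0:o.append((w*np.arange(y0,y1)).sum()/w.sum())
    return np.median(o)
E
python3 - <<'E'
from st import *
s=arm.read_state()
print(round(s["t"],2),s["eef_pos"].round(4),round(head(s["ee_rot"]),4),s["force"].round(1),s["moment"].round(2),round(s["finger_gap"],4))
im=optics.capture("wrist")["image"]
a,b,c=stripe(im,95,110,306,325),stripe(im,313,336,305,322),stripe(im,425,454,305,322); print(a,b,c,b-(a+(c-a)*223/338))
E
```

```text
8.8 [0.4523 0.1061 0.0704] 3.0396 [-0.3 -0.6 -0.5] [0.02 0.04 0.09] 0.0118
313.76401179941 312.59090909090907 310.79824561403507 0.7836010173529075
```

carry_out([
  [0,0,0,0],
  [0,0,0,0],
  [0,0,0,0],
  [0,0,0,0],
], fingers=0.65)

```text
t: 9.35
eef_pos: [0.4522, 0.1062, 0.071]
ee_rot: [-1.302, -1.185, 1.098]
force: [0.4, 0.1, -0.7]
finger_gap: 0.0331
```

Run:
```python
from st import *
s=arm.read_state()
print(round(s["t"],2),s["eef_pos"].round(4),round(head(s["ee_rot"]),4),s["force"].round(1),round(s["finger_gap"],4), Ro.from_rotvec(s["ee_rot"]).as_matrix().round(3).tolist())
d=optics.capture("wrist"); pickle.dump(d,open("w10.pkl","wb"));im=d["image"]; crop(d,"w10",60,220,480,400,1.9)
for (x0,x1) in ((90,112),(308,340),(420,458)):
  for x in range(x0,x1,3):
    col=im[300:325,x].astype(float); w=np.clip(col[:,2]-col[:,0]-40,0,None); print(x, round((w*np.arange(300,325)).sum()/max(w.sum(),1),2), end="; ")
  print()
```

```text
9.35 [0.4522 0.1062 0.071 ] 3.0395 [ 0.4  0.1 -0.7] 0.0331 [[0.101, 0.068, -0.993], [0.995, 0.001, 0.102], [0.008, -0.998, -0.067]]
90 311.93; 93 313.28; 96 313.25; 99 313.22; 102 313.21; 105 313.26; 108 313.18; 111 313.25; 
308 0.0; 311 311.94; 314 311.93; 317 311.95; 320 311.92; 323 311.87; 326 311.72; 329 311.71; 332 311.72; 335 311.67; 338 0.0; 
420 310.59; 423 310.62; 426 310.22; 429 310.26; 432 310.23; 435 310.23; 438 310.23; 441 310.21; 444 310.2; 447 310.23; 450 310.23; 453 309.95; 456 0.0;
```

View pics/w10.png

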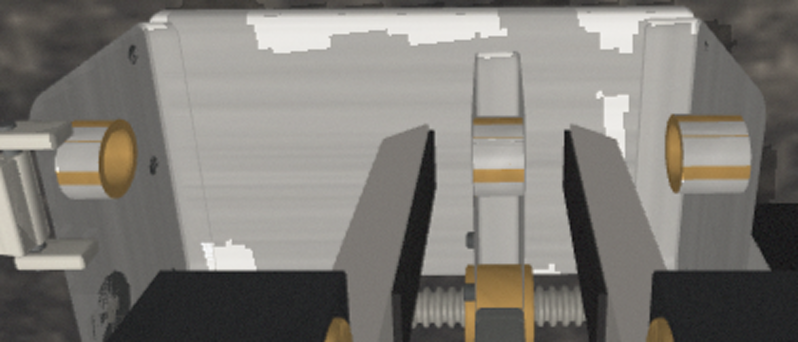

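Run:
```python
from h import *
from cell import arm,optics
D=pickle.load(open("D0.pkl","rb"))
for p in [(275,175),(390,176),(346,196)]: print(onz(D["top"],p,0),onz(D["top"],p,.1))
for p in [(409,275),(337,212),(362,244)]: print(onz(D["side"],p,0),onz(D["side"],p,.05))
s=arm.read_state()
p=s["eef_pos"].copy(); p[2]=.17
for r in plan(p,s["ee_rot"],[.418,-.345,.10],1.838,10): print(np.array(r))
```

```text
[ 0.57137624 -0.0062519   0.        ] [ 0.54705176 -0.01703053  0.1       ]
[ 0.57294844 -0.26466581  0.        ] [ 0.54846666 -0.24958905  0.1       ]
[ 0.52577916 -0.16646203  0.        ] [ 0.50601686 -0.16121097  0.1       ]
[ 0.59689733 -0.26146552  0.        ] [ 0.56011164 -0.29709099  0.05      ]
[0.58354244 0.00676121 0.        ] [ 0.54772078 -0.0482265   0.05      ]
[ 0.56789363 -0.12672991  0.        ] [ 0.5332016  -0.17208141  0.05      ]
[-45.3    6.7   -0.7    0.12]
[-44.9    6.7   -6.1    0.12]
[-43.8    6.7  -11.5    0.12]
[-42.1    6.7  -16.6    0.12]
[-39.8    6.7  -21.6    0.12]
[-37.     6.7  -26.2    0.12]
[-33.6    6.7  -30.4    0.12]
[-29.7    6.7  -34.2    0.12]
[-25.3    6.7  -37.5    0.12]
[-20.7    6.7  -40.3    0.12]
```

carry_out([
  [0,-50,0,0],
  [0,-50,0,0],
])

```text
t: 9.65
eef_pos: [0.4413, 0.1058, 0.1681]
ee_rot: [-1.294, -1.175, 1.104]
force: [0.6, 0.1, 0.7]
finger_gap: 0.0331
```

carry_out([
  [-45,5,-1,0.12],
  [-45,7,-6,0.12],
  [-44,7,-11,0.12],
  [-42,7,-17,0.12],
  [-40,7,-22,0.12],
  [-37,7,-26,0.12],
  [-34,7,-30,0.12],
  [-30,7,-34,0.12],
  [-25,7,-38,0.12],
  [-21,7,-40,0.12],
], fingers=0.5)

```text
t: 10.9
eef_pos: [0.4049, -0.3569, 0.1034]
ee_rot: [-1.572, -0.244, 0.127]
force: [-0.2, -0.5, -0.2]
finger_gap: 0.0471
```

```bash
cat >> look.py <<'E'
print(Ro.from_rotvec(s["ee_rot"]).as_matrix().round(3).tolist())
E
python3 look.py wrist w11
python3 - <<'E'
from st import *
s=arm.read_state()
for r in plan(s["eef_pos"],s["ee_rot"],[.421,-.357,.08],1.838,3): print(np.array(r))
d=pickle.load(open("w11.pkl","rb"))
print(optics.search_frame("rod","wrist"))
E
```

```text
10.9 [ 0.4049 -0.3569  0.1034] 1.8059 [-0.2 -0.5 -0.2] [-0.08  0.08  0.01] 0.0471
[[0.97, 0.075, -0.233], [0.234, -0.002, 0.972], [0.073, -0.997, -0.019]]
[ 5.3    8.1    0.7   -0.013]
[ 5.3    8.1    0.6   -0.013]
[ 5.3    8.1    0.6   -0.013]
[{'rect': [319.4, 0.3, 355.3, 281.4], 'confidence': 0.91}]
```

View pics/w11.png

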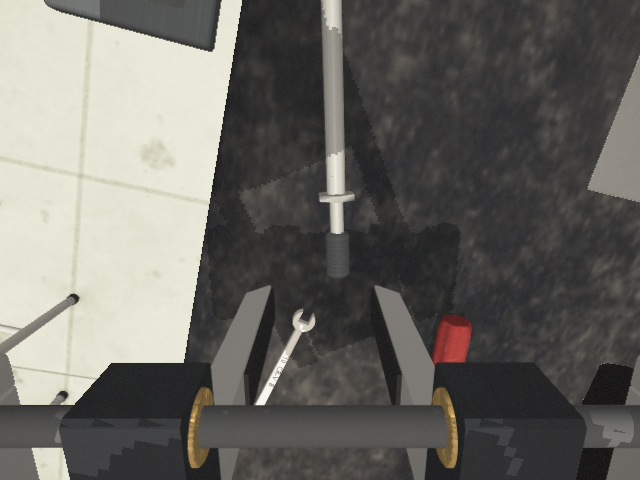

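Run:
```python
from h import *
d=pickle.load(open("w11.pkl","rb"))
ke=onz(d,(338.5,276),.0127);kf=onz(d,(338,234),.0118);co=onz(d,(336.5,197),.011);sh=onz(d,(331,2),.0075)
sp=onz(d,(303,310),.003); sp2=onz(d,(314,322),.003)
print(ke,kf,co,sh,sp,sp2)
v=sh-ke; print("heading",np.arctan2(v[1],v[0]), "kf", np.arctan2(*(sh-kf)[1::-1]))
u=v[:2]/np.linalg.norm(v[:2])
print("collar-ke dist",(co-ke)[:2]@u,(kf-ke)[:2]@u)
R=np.array([[0.97, 0.075, -0.233], [0.234, -0.002, 0.972], [0.073, -0.997, -0.019]])
print("spanner along/across from knob mid", [( (s_-ke)[:2]@u-.015, (s_-ke)[:2]@[u[1],-u[0]]) for s_ in (sp,sp2)])
```

```text
[ 0.4260096  -0.36986864  0.0127    ] [ 0.4184944  -0.34126416  0.0118    ] [ 0.41157181 -0.31759729  0.011     ] [ 0.38155614 -0.21013422  0.0075    ] [ 0.40927268 -0.40443792  0.003     ] [ 0.41930655 -0.41231919  0.003     ]
heading 1.8422243002265861 kf 1.8453734015759462
collar-ke dist 0.05422852046506442 0.029572125377735993
spanner along/across from knob mid [(np.float64(-0.04381637691089629), np.float64(-0.0253924478569434)), (np.float64(-0.05409925472343806), np.float64(-0.01783895084979004))]
```

Run:
```python
from st import *
s=arm.read_state()
for r in plan(s["eef_pos"],s["ee_rot"],[.422,-.3554,.040],1.843,3): print(np.array(r))
```

```text
[ 4.50e+00  2.14e+01  4.00e-01 -1.30e-02]
[ 4.50e+00  2.14e+01  3.00e-01 -1.30e-02]
[ 4.50e+00  2.14e+01  3.00e-01 -1.30e-02]
```

carry_out([
  [4.5,21,0,-0.013],
  [4.5,21,0,-0.013],
  [4.5,21,0,-0.013],
  [0,0,0,0],
])

```text
t: 11.5
eef_pos: [0.4225, -0.3542, 0.0399]
ee_rot: [-1.571, -0.276, 0.16]
force: [-0.2, -0.4, -0.4]
finger_gap: 0.0474
```

```bash
python3 look.py wrist w12
python3 - <<'E'
from st import *
s=arm.read_state()
for r in plan(s["eef_pos"],s["ee_rot"],[.422,-.3554,.020],1.843,2): print(np.array(r))
E
```

```text
11.5 [ 0.4225 -0.3542  0.0399] 1.8477 [-0.2 -0.4 -0.4] [-0.06  0.06 -0.06] 0.0474
[[0.959, 0.074, -0.273], [0.274, -0.001, 0.962], [0.071, -0.997, -0.022]]
[-1.30e+00  1.04e+01  2.00e-01  2.00e-03]
[-1.30e+00  1.04e+01  2.00e-01  2.00e-03]
```

View pics/w12.png

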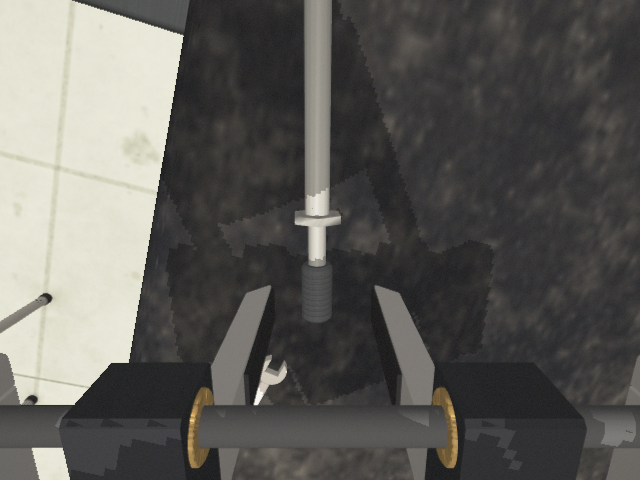

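carry_out([
  [-1.3,10,0,0],
  [-1.3,10,0,0],
  [0,0,0,0],
])

```text
t: 11.92
eef_pos: [0.4228, -0.3565, 0.0219]
ee_rot: [-1.575, -0.279, 0.158]
force: [-0.2, -0.5, -0.2]
finger_gap: 0.0471
```

```bash
python3 look.py wrist w13
```

```text
11.93 [ 0.4228 -0.3565  0.0219] 1.8479 [-0.2 -0.5 -0.2] [-0.03  0.13 -0.03] 0.0471
[[0.959, 0.078, -0.273], [0.275, -0.006, 0.961], [0.073, -0.997, -0.027]]
```

View pics/w13.png

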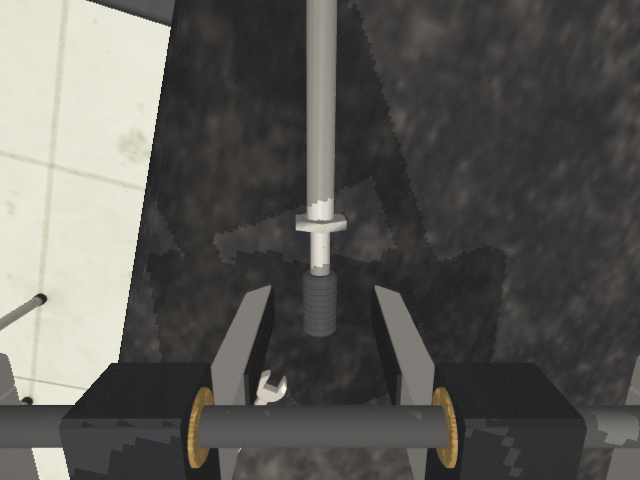

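carry_out([
  [-0.5,3,0.5,0],
  [0,0,0,0],
  [0,0,0,0],
  [0,0,0,0],
  [0,0,0,0],
], fingers=1)

```text
t: 12.6
eef_pos: [0.423, -0.3572, 0.0199]
ee_rot: [-1.577, -0.28, 0.157]
force: [0.2, 0.4, -1.8]
finger_gap: 0.0149
```

```bash
python3 look.py wrist w14
```

```text
12.6 [ 0.423  -0.3572  0.0199] 1.8477 [ 0.2  0.4 -1.8] [-0.03  0.06 -0.01] 0.0149
[[0.959, 0.079, -0.273], [0.275, -0.008, 0.962], [0.074, -0.997, -0.029]]
```

View pics/w14.png

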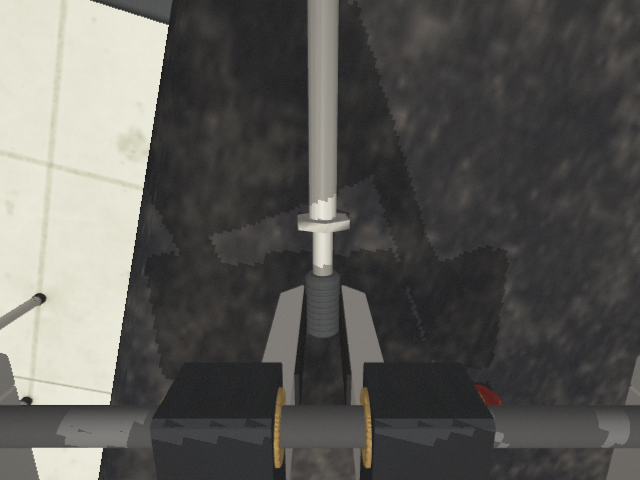

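carry_out([
  [0,-10,0,0],
  [0,-20,0,0],
  [0,-20,0,0],
  [0,-20,0,0],
  [0,0,0,0],
])

```text
t: 13.28
eef_pos: [0.4172, -0.3567, 0.0933]
ee_rot: [-1.578, -0.28, 0.158]
force: [0.7, 0.4, -1.3]
finger_gap: 0.0152
```

```bash
python3 look.py wrist w15; python3 look.py side s15 240 220 400 340 5
```

```text
13.28 [ 0.4172 -0.3567  0.0933] 1.848 [ 0.7  0.4 -1.3] [-0.15  0.03 -0.03] 0.0152
[[0.959, 0.08, -0.274], [0.275, -0.009, 0.961], [0.074, -0.997, -0.03]]
13.32 [ 0.4166 -0.356   0.0921] 1.848 [-0.3  0.6 -2. ] [-0.14  0.04  0.03] 0.015
[[0.959, 0.078, -0.274], [0.275, -0.007, 0.961], [0.073, -0.997, -0.028]]
```

View pics/w15.png

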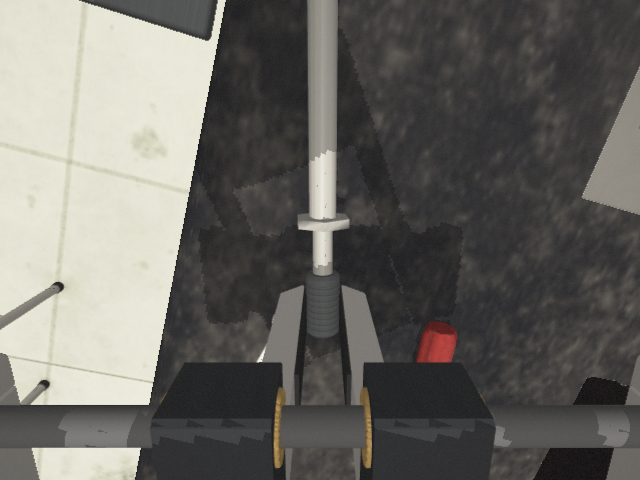

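View pics/s15.png

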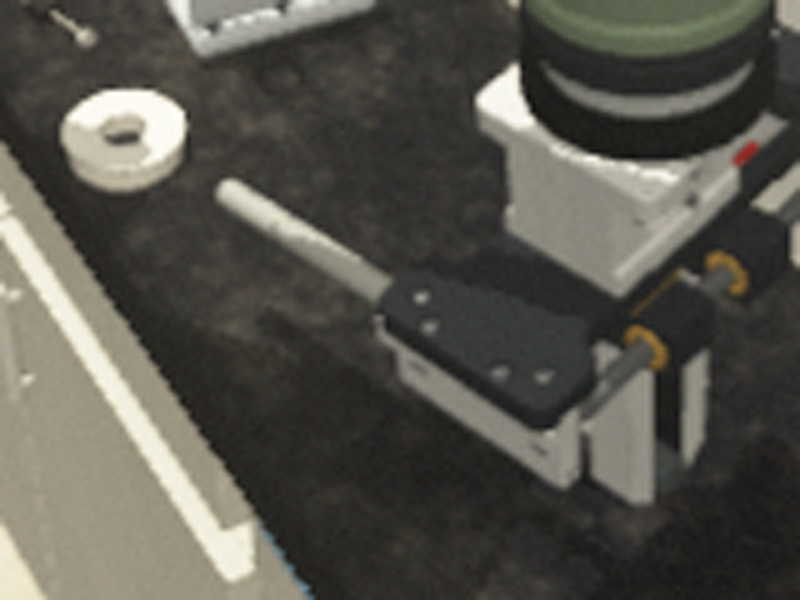

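Run:
```python
from h import *
d=pickle.load(open("s15.pkl","rb"))
R=np.array([[0.959, 0.079, -0.274], [0.275, -0.008, 0.961], [0.073, -0.997, -0.029]]); p=np.array([.4169,-.3563,.0927])
n=p+R@np.array([0,.0077,.215]); print(n,(proj(d,n)-[240,220])*5)
for dz in(-.005,.005): print((proj(d,n+[0,0,dz])-[240,220])*5)
w=pickle.load(open("w15.pkl","rb"))
# collar seat & knob in wrist image predicted (z=43, y=7.7)
for z in(-13,17,39,43,100):
    print(z,proj(w,p+R@np.array([0,.0077,z/1000])), proj(w,p+R@np.array([0,.0077-.0,(z+2)/1000])))
s=n=None
```

```text
[ 0.3585983 -0.1497466  0.0787881] [[221.97613704 182.57709589]]
[[222.68286718 191.68156794]]
[[221.26428691 173.40666552]]
-13 [[322.30365549 332.26184761]] [[322.30262034 328.51249933]]
17 [[322.28745325 273.57677146]] [[322.28631927 269.46945553]]
39 [[322.27457845 226.94377865]] [[322.27336271 222.54033744]]
43 [[322.27213911 218.10839956]] [[322.27090756 213.64768747]]
100 [[322.23359948  78.51654553]] [[322.23210451  73.10171891]]
```

Run:
```python
from h import *
W={k:pickle.load(open(k+".pkl","rb")) for k in ("W1","W2","w3","w4","w9","w10")}
ob=[]
# (img,(u,v),pump x or None)
ob+=[("W1",(265+228/5,240+258/5),"e",0),("W1",(265+228/5,240+196/5),"e",10),("W1",(310,84),"f",148),("W1",(310,55.6),"f",164),
("W2",(463.2,120.6),"f",148),("W2",(465.2,95.6),"f",164),
("w3",(290+462/5,170+290/5),"f",148),("w3",(290+588/5,170+291/5),"f",164),
("w10",(60+58/1.9,313.2),"e",0),("w10",(60+105/1.9,313.2),"e",10),("w10",(60+682/1.9,310.2),"f",148),("w10",(60+750/1.9,310.2),"f",164)]
for k,uv,w,x in ob: print(k,w,x,(onz(W[k],uv,.0708)*1e3).round(1))
```

```text
W1 e 0 [440.2   1.8  70.8]
W1 e 10 [441.2  11.8  70.8]
W1 f 148 [453.8 147.8  70.8]
W1 f 164 [455.5 164.7  70.8]
W2 f 148 [454.1 148.8  70.8]
W2 f 164 [455.1 164.6  70.8]
w3 f 148 [454.3 149.7  70.8]
w3 f 164 [454.8 165.6  70.8]
w10 e 0 [439.1   2.6  70.8]
w10 e 10 [440.2  13.6  70.8]
w10 f 148 [453.1 149.1  70.8]
w10 f 164 [454.8 165.2  70.8]
```

Run:
```python
from st import *
s=arm.read_state()
for r in plan(s["eef_pos"],s["ee_rot"],[.4178,-.235,.0720],1.4768,5): print(np.array(r))
```

```text
[ 6.7    3.7   23.1    0.074]
[ 4.9    3.7   23.6    0.074]
[ 3.2    3.7   23.9    0.074]
[ 1.4    3.7   24.     0.074]
[-0.4    3.7   24.1    0.074]
```

carry_out([
  [7,3,23,0.074],
  [5,3,23.5,0.074],
  [3,3,24,0.074],
  [1.5,3,24,0.074],
  [-0.5,3,24,0.074],
  [0,0,0,0],
])

```text
t: 14.12
eef_pos: [0.4138, -0.2282, 0.0683]
ee_rot: [-1.562, 0.029, -0.134]
force: [0.7, -0.1, -1.0]
finger_gap: 0.015
```

```bash
python3 look.py side s16 230 140 390 260 5;  python3 look.py top t16 230 180 390 290 5; python3 look.py wrist w16
python3 - <<'E'
from st import *
s=arm.read_state()
R=Ro.from_rotvec(s["ee_rot"]).as_matrix();p=s["eef_pos"]
k=p+R@[0,.0077,.002]; n=p+R@[0,.0077,.215]; e=np.array([.44,.002,.062])
print(k,n,R[:,2])
for nm in("s16","t16"):
    d=pickle.load(open(nm+".pkl","rb")); o={"s16":(230,140),"t16":(230,180)}[nm]
    print(nm,(proj(d,[n,e,pumpT([[0,22,78],[0,-70,78]],.44,.002,1.4768)[0],pumpT([[0,-70,78]],.44,.002,1.4768)[0]])-o)*5)
E
```

```text
14.12 [ 0.4138 -0.2282  0.0683] 1.4671 [ 0.7 -0.1 -1. ] [-0.18  0.12  0.08] 0.015
[[0.992, 0.067, 0.104], [-0.104, 0.004, 0.995], [0.066, -0.998, 0.011]]
14.18 [ 0.4143 -0.2294  0.0687] 1.4666 [ 0.6  0.2 -1.3] [-0.15  0.09 -0.  ] 0.0154
[[0.992, 0.068, 0.104], [-0.104, 0.002, 0.995], [0.067, -0.998, 0.009]]
14.22 [ 0.4149 -0.2305  0.0693] 1.4658 [ 0.5  0.3 -2.6] [-0.15  0.09  0.02] 0.0151
[[0.992, 0.069, 0.105], [-0.105, 0.001, 0.994], [0.069, -0.998, 0.008]]
[ 0.41599985 -0.22915987  0.06204566] [ 0.43849907 -0.01735821  0.06373226] [0.10563011 0.99437396 0.00791831]
s16 [[297.17522415 375.90149398]
 [280.8544369  355.93053639]
 [234.19705328 340.62619329]
 [417.61605402 289.39968659]]
t16 [[226.92997417 251.50989177]
 [181.00494539 247.65699684]
 [169.55907088 296.1453243 ]
 [197.58639752  75.74707946]]
```

View pics/s16.png

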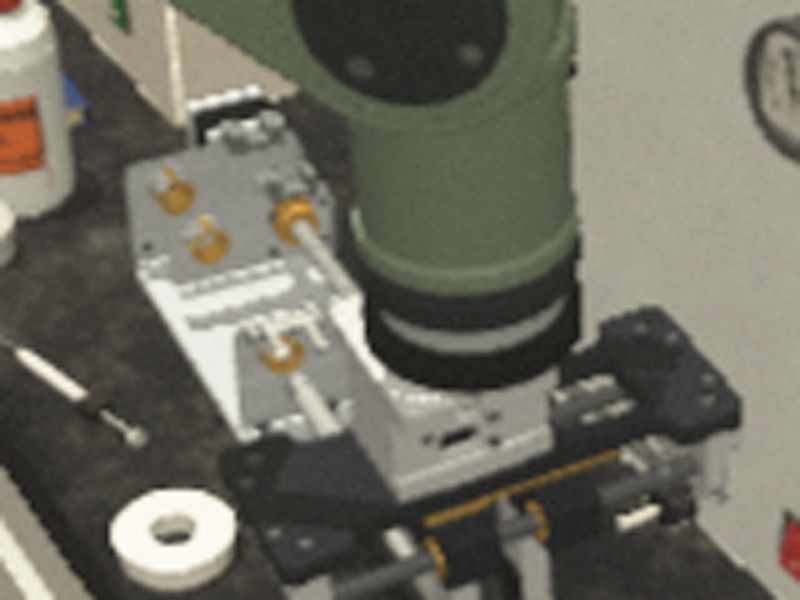

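View pics/t16.png

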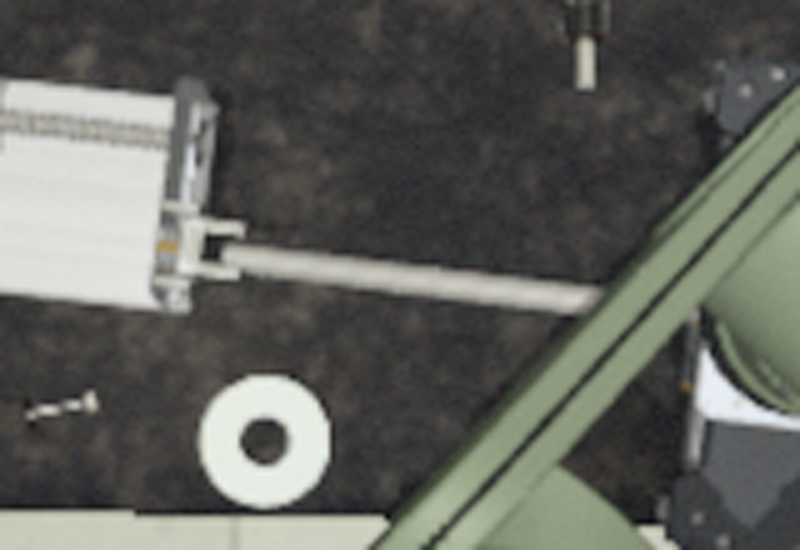

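View pics/w16.png

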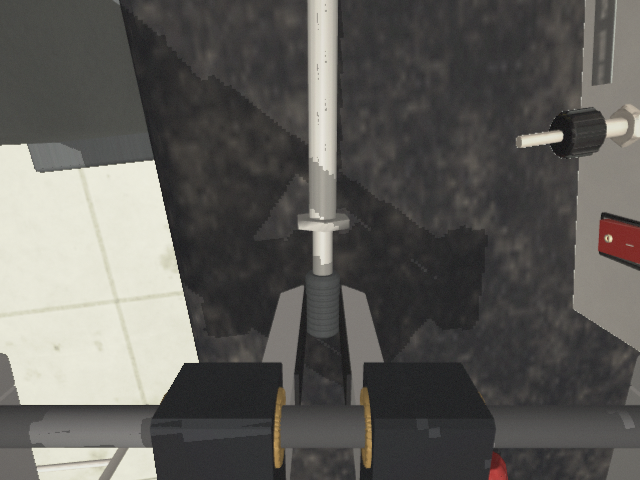

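Run:
```python
from h import *
d=pickle.load(open("s16.pkl","rb")); 
x0,y0,x1,y1,f=265,190,325,232,13
im=cv2.resize(d["image"][y0:y1,x0:x1],None,fx=f,fy=f,interpolation=cv2.INTER_CUBIC)
th=np.linspace(0,2*np.pi,40)
def dr(P,col):
    q=(proj(d,P)-[x0,y0]+.5)*f; cv2.polylines(im,[np.round(q).astype(int)],True,col,1)
for r in(6.8,9): dr(pumpT(np.c_[0*th,r*np.cos(th),62+r*np.sin(th)],.44,.002,1.4768),(0,255,0))
n=np.array([.4385,-.01735,.06373]);k=np.array([.416,-.22916,.06205]);a=(n-k)/np.linalg.norm(n-k)
u=np.cross(a,[0,0,1]);u/=np.linalg.norm(u);w=np.cross(u,a)
for off in(0,.05): dr(n-a*off+np.outer(.006*np.cos(th),u)+np.outer(.006*np.sin(th),w),(0,0,255))
cv2.imwrite("pics/s16b.png",im)
d=pickle.load(open("t16.pkl","rb")); 
x0,y0,x1,y1,f=255,215,315,255,13
im=cv2.resize(d["image"][y0:y1,x0:x1],None,fx=f,fy=f,interpolation=cv2.INTER_CUBIC)
for off in(0,.05): dr(n-a*off+np.outer(.006*np.cos(th),u)+np.outer(.006*np.sin(th),w),(0,0,255))
dr(pumpT([[0,22,78],[10,22,78],[10,-70,78],[0,-70,78]],.44,.002,1.4768),(0,255,0))
cv2.imwrite("pics/t16b.png",im)
```

```text
(no output)
```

View pics/s16b.png

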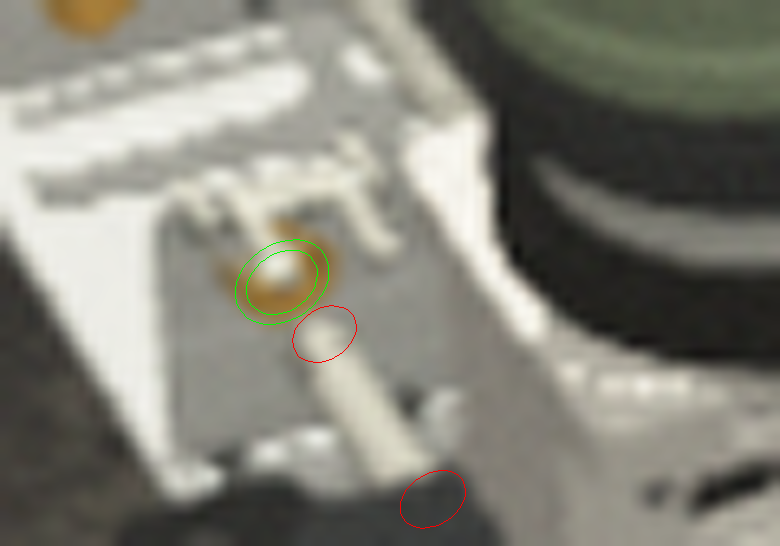

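View pics/t16b.png

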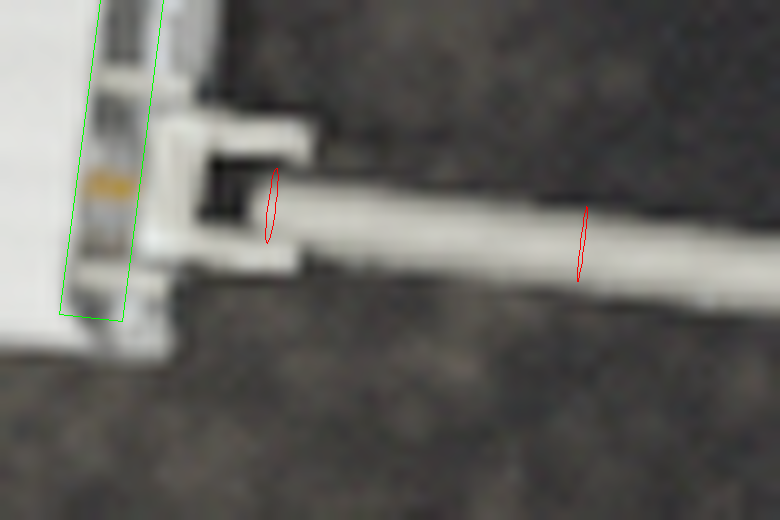

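carry_out([
  [2.3,1,0,-0.011],
  [0,0,0,0],
  [0,0,0,0],
])

```text
t: 14.65
eef_pos: [0.4184, -0.234, 0.0693]
ee_rot: [-1.567, 0.019, -0.131]
force: [0.0, -0.5, -1.3]
finger_gap: 0.0155
```

```bash
cat > rod.py <<'E'
from st import *
def rep(off=.216,e=(.44,.002,.062),yaw=1.4768):
    s=arm.read_state()
    R=Ro.from_rotvec(s["ee_rot"]).as_matrix();p=s["eef_pos"]
    k=p+R@[0,.0077,off-.213]; n=p+R@[0,.0077,off]
    c,sn=np.cos(yaw),np.sin(yaw)
    def P(w): v=w-np.array([e[0],e[1],0]); return np.array([c*v[0]+sn*v[1], -sn*v[0]+c*v[1], v[2]])*1000
    print("t",round(s["t"],2),"knob",P(k).round(1),"nose",P(n).round(1),"zdir",R[:,2].round(4),"F",(s["force"]).round(1),"M",s["moment"].round(2),"gap",round(s["finger_gap"]*1e3,1))
    f=s["force"]; print("F pump",np.round([c*f[0]+sn*f[1],-sn*f[0]+c*f[1],f[2]],1), "head err",round(head(s["ee_rot"])-yaw,4), "tcp",p.round(4), "ydir",R[:,1].round(3))
if __name__=="__main__": rep()
E
python3 rod.py
```

```text
t 14.65 knob [-234.    -1.2   61.7] nose [-21.   -1.5  62.9] zdir [0.0952 0.9954 0.0056] F [ 0.  -0.5 -1.3] M [-0.13  0.14 -0.04] gap 15.5
F pump [-0.5 -0.1 -1.3] head err -0.0014 tcp [ 0.4184 -0.234   0.0693] ydir [ 0.071 -0.001 -0.997]
```

carry_out([
  [-1.4,0.7,3,0],
  [0,0,5,0],
  [0,0,5,0],
  [0,0,0,0],
])

```text
t: 15.15
eef_pos: [0.4181, -0.22, 0.0686]
ee_rot: [-1.566, 0.019, -0.131]
force: [-0.3, -0.6, -1.6]
finger_gap: 0.0151
```

```bash
python3 rod.py; python3 look.py wrist w17
```

```text
t 15.15 knob [-220.1    0.4   60.9] nose [-7.1  0.1 62.1] zdir [0.0954 0.9954 0.0057] F [-0.3 -0.6 -1.6] M [-0.17  0.15  0.  ] gap 15.1
F pump [-0.7  0.2 -1.6] head err -0.0015 tcp [ 0.4181 -0.22    0.0686] ydir [ 0.071 -0.001 -0.997]
15.15 [ 0.4181 -0.22    0.0686] 1.4753 [-0.3 -0.6 -1.6] [-0.17  0.15  0.  ] 0.0151
[[0.993, 0.071, 0.095], [-0.096, -0.001, 0.995], [0.071, -0.997, 0.006]]
```

```bash
cat > sv.py <<'E'
import sys
from st import *
nm=sys.argv[1]
for cam,(x0,y0,x1,y1) in (("side",(255,165,315,225)),("top",(255,205,315,250))):
    d=optics.capture(cam); pickle.dump(d,open(nm+cam+".pkl","wb")); crop(d,nm+cam,x0,y0,x1,y1,12 if cam=="top" else 9.9)
E
python3 sv.py a17
```

```text
(no output)
```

View pics/a17side.png

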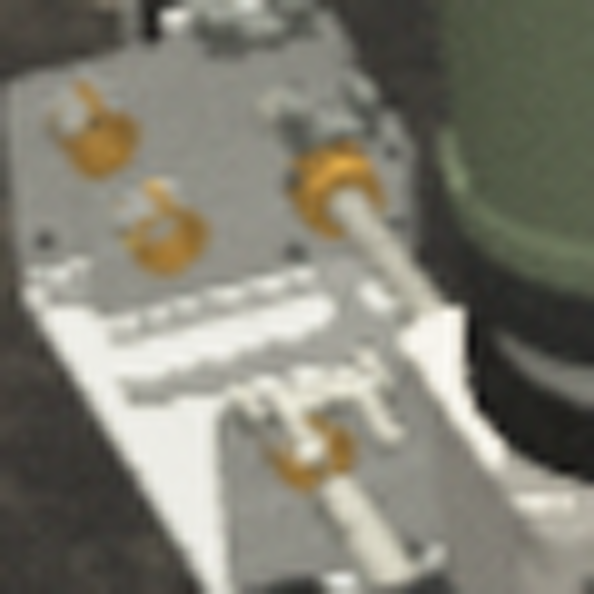

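View pics/a17top.png

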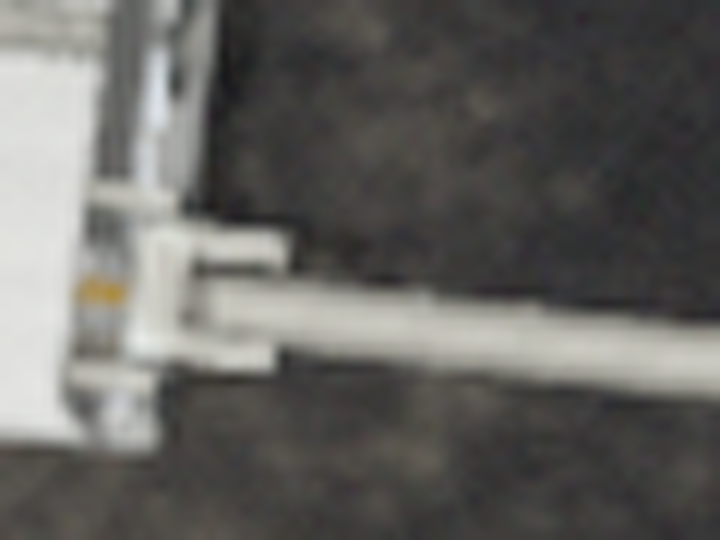

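carry_out([
  [0.2,0,4,-0.001],
  [0,0,4,0],
  [0,0,4,0],
  [0,0,4,0],
  [0,0,0,0],
])

```text
t: 15.92
eef_pos: [0.4233, -0.2135, 0.0724]
ee_rot: [-1.587, 0.01, -0.135]
force: [0.4, 0.3, -0.4]
finger_gap: 0.0153
```

```bash
python3 rod.py
```

```text
t 15.93 knob [-213.2   -4.2   64.6] nose [-0.2 -3.9 61.5] zdir [ 0.0921  0.9956 -0.0148] F [ 0.4  0.3 -0.4] M [-0.14  0.07 -0.01] gap 15.3
F pump [ 0.3 -0.3 -0.4] head err 0.0017 tcp [ 0.4233 -0.2135  0.0724] ydir [ 0.078 -0.022 -0.997]
```

```bash
python3 sv.py a18; python3 look.py wrist w18; python3 rod.py
```

```text
16.02 [ 0.4232 -0.2131  0.0721] 1.4784 [-0.5 -1.9 -1. ] [-0.58  0.12 -0.02] 0.0149
[[0.993, 0.078, 0.092], [-0.091, -0.021, 0.996], [0.08, -0.997, -0.014]]
t 16.07 knob [-212.8   -4.    64.2] nose [ 0.2 -3.7 61.2] zdir [ 0.0922  0.9956 -0.0141] F [-0.3 -2.9 -1.7] M [-0.62  0.16 -0.1 ] gap 15.2
F pump [-2.9  0.1 -1.7] head err 0.0016 tcp [ 0.4231 -0.2131  0.0719] ydir [ 0.078 -0.021 -0.997]
```

View pics/a18side.png

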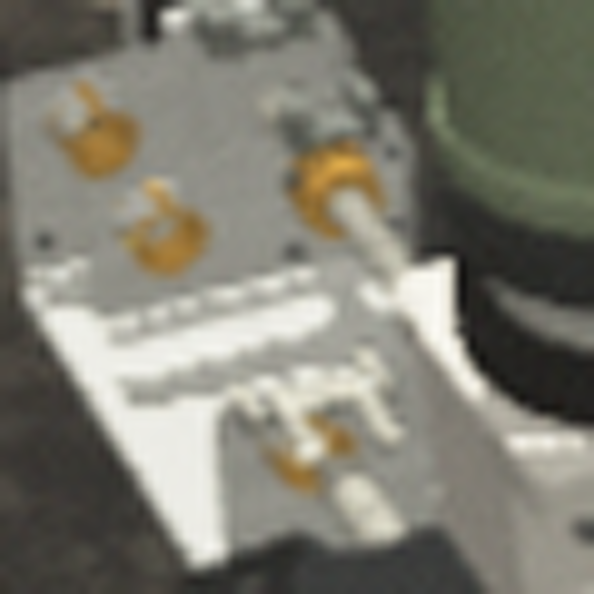

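View pics/a18top.png

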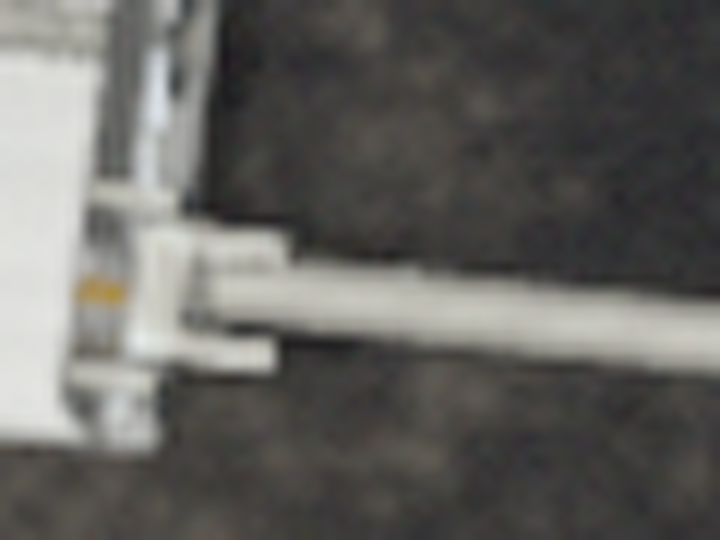

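View pics/w18.png

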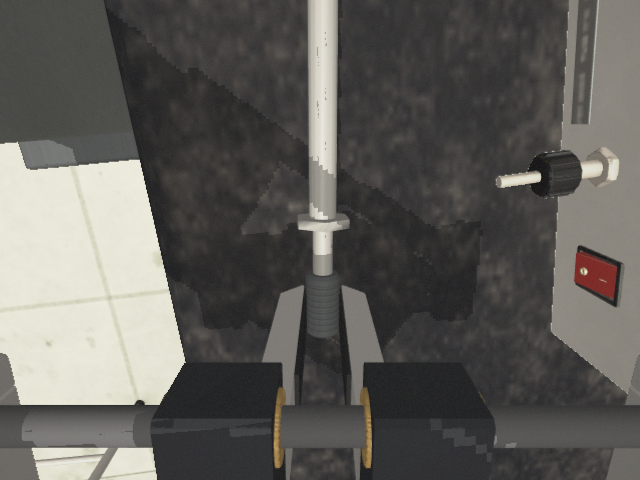

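```bash
cat > ax.py <<'E'
from st import *
def axis_top(d,u0=284,u1=312,v0=222,v1=245):
    g=cv2.cvtColor(d["image"],cv2.COLOR_BGR2GRAY).astype(float); c=[]
    for u in range(u0,u1):
        col=g[v0:v1,u]; w=np.clip(col-90,0,None); c.append((u,(w*np.arange(v0,v1)).sum()/w.sum()))
    c=np.array(c); return np.polyfit(c[:,0],c[:,1],1)
def orange(d,u0,u1,v0,v1):
    im=d["image"][v0:v1,u0:u1].astype(float); w=np.clip(im[...,2]-im[...,0]-40,0,None)
    U,V=np.meshgrid(np.arange(u0,u1),np.arange(v0,v1)); return (w*U).sum()/w.sum(),(w*V).sum()/w.sum()
E
python3 - <<'E'
from ax import *
th=np.linspace(0,2*np.pi,8,endpoint=False)
E_=np.array([.44,.002,.062])
for nm in("a17top","a18top","t16"):
    d=pickle.load(open(nm+".pkl","rb"))
    l=axis_top(d); o=orange(d,258,268,225,235)
    st=proj(d,pumpT([[5,0,70.8]],.44,.002,1.4768))[0]; bo=proj(d,[E_])[0]
    print(nm,"axis",l,"stripe obs",np.round(o,2),"pred",st.round(2),"bore pred",bo.round(2))
    b=bo+np.array(o)-st
    print(" axis at bore col:",np.polyval(l,b[0]).round(2),"bore row",b[1].round(2))
E
```

```text
a17top axis [1.16462386e-01 1.98283511e+02] stripe obs [263.11 228.85] pred [263.29 228.75] bore pred [266.2  229.53]
 axis at bore col: 229.27 bore row 229.63
a18top axis [1.10381305e-01 1.98122932e+02] stripe obs [263.02 228.85] pred [263.29 228.75] bore pred [266.2  229.53]
 axis at bore col: 227.48 bore row 229.63
t16 axis [1.23018843e-01 1.97143493e+02] stripe obs [263.11 228.85] pred [263.29 228.75] bore pred [266.2  229.53]
 axis at bore col: 229.87 bore row 229.63
```

Run:
```python
from ax import *
E_=np.array([.44,.002,.062])
for nm in("a17side","a18side"):
    d=pickle.load(open(nm+".pkl","rb")); g=cv2.cvtColor(d["image"],cv2.COLOR_BGR2GRAY)
    print(nm)
    for v in range(210,226): print(v,g[v,276:305])
    print(proj(d,E_))
```

```text
a17side
210 [209 149 142 142 142 125 122 139 154 210 228 185 129 108 117 137 136 129
 130 139 145 146 139 128 122 127 150 217 242]
211 [209 155 139 141 142 126 113 118 143 177 174 146 131 120 123 136 145 139
 142 144 148 148 139 129 127 126 129 176 226]
212 [211 151 141 141 137 133 129 114 121 127 118 118 132 123 132 146 148 148
 147 145 142 142 138 130 127 126 129 135 176]
213 [218 166 140 141 139 139 136 127 115 118 122 130 170 194 175 154 146 144
 144 143 139 141 137 130 128 128 126 123 132]
214 [220 170 143 142 144 142 146 142 136 128 127 156 201 215 202 167 138 142
 138 140 141 143 138 130 126 128 125 124 121]
215 [220 169 146 145 146 146 150 149 145 141 131 139 183 210 214 199 156 129
 141 142 140 142 139 131 128 131 126 126 122]
216 [226 184 146 149 147 145 149 139 141 143 131 116 163 205 212 210 182 146
 141 142 145 140 142 134 127 126 129 126 126]
217 [228 189 145 142 141 142 143 140 144 142 136 124 131 176 197 205 204 171
 143 143 140 141 139 135 126 127 125 127 126]
218 [227 186 140 144 142 141 141 140 143 142 143 139 126 136 173 203 210 197
 163 135 138 140 135 135 128 12
[... 2182 characters left out ...]
45  53  63  73  95 101  94  95  93  89
  76  60  62  62  60  62  67 100 125 125 124]
221 [182 147  71  58  50  47  44  45  47  54  61  63  66  64  66  65  60  61
  60  62  59  60  60  59  62  82 112 126 125]
222 [ 83  72  46  43  44  48  46  45  50  63  60  59  60  62  62  61  60  60
  62  61  59  62  63  61  61  66  85 115 126]
223 [ 46  50  50  58  69  61  48  47  55  62  63  62  62  62  64  60  61  62
  60  62  63  60  64  58  60  61  68  99 127]
224 [ 50  47  52  67  69  57  47  47  52  62  60  61  60  62  60  61  61  60
  62  57  61  63  60  60  62  59  59  76 108]
225 [44 50 49 56 52 49 47 51 57 63 62 59 63 62 62 62 60 62 63 63 61 62 62 62
 60 59 62 63 83]
[[286.17088738 211.18610728]]
```

Run:
```python
from ax import *
for nm,ns in(("a17side",[(-7.1,.1,62.1),(-4,.1,62.1),(0,0.1,62.1),(-7,-1,64)]),("a18side",[(.2,-3.7,61.2),(0,-4,62),(-3,-4,62)])):
    d=pickle.load(open(nm+".pkl","rb"))
    for n in ns: print(nm,n,proj(d,pumpT([n],.44,.002,1.4768)).round(2))
a=pickle.load(open("w17.pkl","rb"))["image"];b=pickle.load(open("w18.pkl","rb"))["image"];c=pickle.load(open("w15.pkl","rb"))["image"]
for im in(c,a,b):
    g=cv2.cvtColor(im,cv2.COLOR_BGR2GRAY); print(g[205:240,323].tolist()); print(g[262:285,322].tolist())
```

```text
a17side (-7.1, 0.1, 62.1) [[287.28 212.84]]
a17side (-4, 0.1, 62.1) [[286.78 212.11]]
a17side (0, 0.1, 62.1) [[286.13 211.16]]
a17side (-7, -1, 64) [[287.66 212.04]]
a18side (0.2, -3.7, 61.2) [[287.64 210.99]]
a18side (0, -4, 62) [[287.77 210.73]]
a18side (-3, -4, 62) [[288.26 211.44]]
[227, 225, 227, 226, 227, 226, 226, 226, 226, 226, 226, 221, 161, 158, 127, 100, 102, 142, 205, 202, 199, 199, 201, 200, 195, 192, 195, 225, 225, 226, 225, 224, 223, 225, 224]
[222, 222, 218, 170, 158, 158, 159, 158, 156, 158, 158, 159, 155, 125, 59, 77, 78, 77, 75, 83, 87, 88, 85]
[162, 162, 162, 162, 165, 163, 164, 164, 163, 163, 163, 162, 162, 160, 142, 100, 102, 116, 144, 144, 152, 201, 202, 201, 197, 193, 194, 219, 226, 226, 225, 225, 225, 226, 225]
[218, 218, 217, 214, 158, 159, 158, 159, 157, 158, 157, 158, 156, 127, 60, 73, 77, 77, 79, 82, 86, 87, 87]
[162, 163, 163, 163, 162, 163, 164, 164, 165, 164, 176, 228, 228, 226, 194, 102, 107, 138, 206, 205, 203, 201, 202, 202, 199, 193, 197, 220, 227, 226, 225, 225, 226, 227, 226]
[162, 158, 160, 158, 159, 158, 160, 160, 159, 159, 159, 159, 158, 149, 60, 69, 78, 78, 79, 82, 87, 89, 88]
```

Run:
```python
from ax import *
for nm in("w13","w14","w15","w16","w17","w18"):
    g=cv2.GaussianBlur(cv2.cvtColor(pickle.load(open(nm+".pkl","rb"))["image"],cv2.COLOR_BGR2GRAY),(3,3),0).astype(float)
    out=[]
    for v in (5,60,120,180):
        ws=[];cs=[]
        for r in range(v-4,v+5):
            row=g[r,295:350]; 
            pk=np.median(row[22:34]); bl=np.median(row[:8]); br=np.median(row[-6:])
            def cr(arr,th):
                i=np.argmax(arr>th); return i-1+(th-arr[i-1])/(arr[i]-arr[i-1])
            L=cr(row,(pk+bl)/2); Rr=54-cr(row[::-1],(pk+br)/2)
            ws.append(Rr-L);cs.append((Rr+L)/2+295)
        out.append((round(np.median(ws),2),round(np.median(cs),2)))
    print(nm,out)
```

```text
w13 [(np.float64(29.1), np.float64(321.08)), (np.float64(28.6), np.float64(320.87)), (np.float64(27.37), np.float64(320.5)), (np.float64(26.41), np.float64(320.04))]
w14 [(np.float64(29.61), np.float64(322.43)), (np.float64(29.1), np.float64(322.42)), (np.float64(27.64), np.float64(322.42)), (np.float64(26.98), np.float64(322.38))]
w15 [(np.float64(28.77), np.float64(321.9)), (np.float64(28.41), np.float64(322.04)), (np.float64(27.28), np.float64(322.22)), (np.float64(25.51), np.float64(322.07))]
w16 [(np.float64(28.19), np.float64(322.05)), (np.float64(27.36), np.float64(321.97)), (np.float64(26.04), np.float64(322.24)), (np.float64(25.87), np.float64(322.6))]
w17 [(np.float64(28.09), np.float64(322.1)), (np.float64(27.15), np.float64(321.98)), (np.float64(26.2), np.float64(322.17)), (np.float64(26.6), np.float64(322.31))]
w18 [(np.float64(28.03), np.float64(322.29)), (np.float64(27.18), np.float64(322.19)), (np.float64(26.39), np.float64(322.2)), (np.float64(26.24), np.float64(322.25))]
```

```bash
cat > ov.py <<'E'
import sys
from ax import *
def ov(nm,out,knob,nose,box,f,yaw=1.4768):
    d=pickle.load(open(nm+".pkl","rb")); x0,y0,x1,y1=box
    im=cv2.resize(d["image"][y0:y1,x0:x1],None,fx=f,fy=f,interpolation=cv2.INTER_CUBIC)
    th=np.linspace(0,2*np.pi,40)
    def dr(P,col):
        q=(proj(d,P)-[x0,y0]+.5)*f; cv2.polylines(im,[np.round(q).astype(int)],True,col,1)
    for r in(6.8,9): dr(pumpT(np.c_[0*th,r*np.cos(th),62+r*np.sin(th)],.44,.002,yaw),(0,255,0))
    k,n=pumpT([knob,nose],.44,.002,yaw); a=(n-k)/np.linalg.norm(n-k)
    u=np.cross(a,[0,0,1]);u/=np.linalg.norm(u);w=np.cross(u,a)
    for off in(0,.02,.04): dr(n-a*off+np.outer(.006*np.cos(th),u)+np.outer(.006*np.sin(th),w),(0,0,255))
    cv2.imwrite("pics/"+out+".png",im)
E
python3 - <<'E'
from ov import *
ov("a18side","o18a",(-213,-4,64),(0,-3.8,61),(270,190,310,225),16)
ov("a18side","o18b",(-213,-4,64),(-1,-3.8,54),(270,190,310,225),16)
E
```

```text
(no output)
```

View pics/o18b.png

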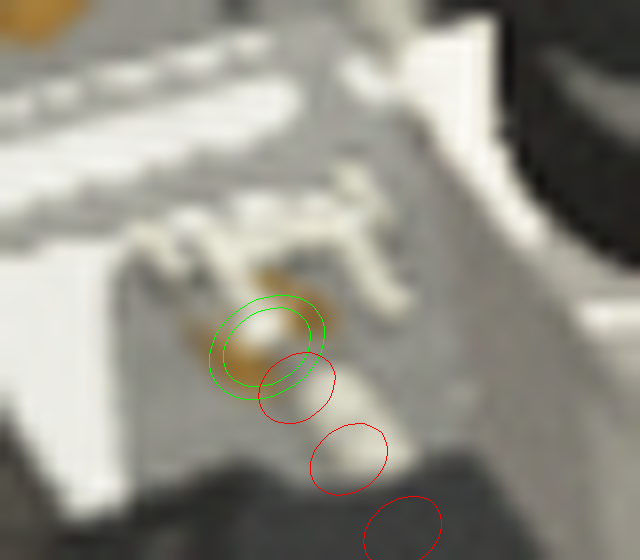

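View pics/o18a.png

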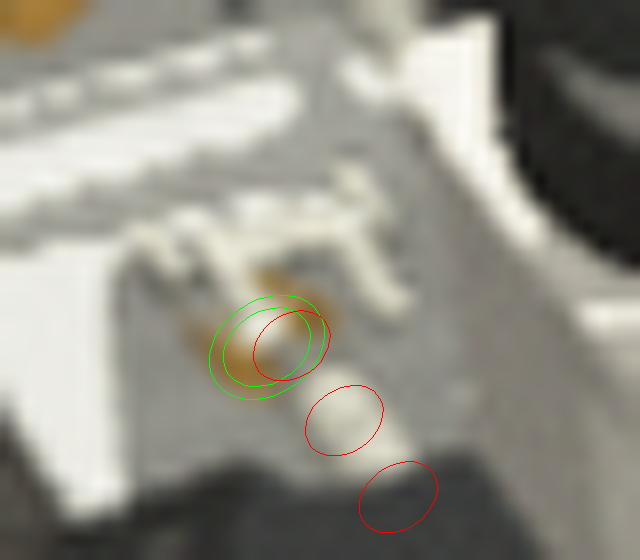

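carry_out([
  [0,0,-5,0],
  [-2.4,-0.4,-3,0],
  [-2.4,-0.4,0,0],
  [0,0,0,0],
])

```text
t: 16.58
eef_pos: [0.4161, -0.2191, 0.0713]
ee_rot: [-1.582, 0.012, -0.133]
force: [-0.7, -0.1, -1.0]
finger_gap: 0.0148
```

```bash
sed -i 's/off=.216/off=.2195/' rod.py; python3 rod.py;python3 rod.py
```

```text
t 16.57 knob [-215.9    2.5   63.6] nose [-2.9  2.8 61.4] zdir [ 0.0924  0.9957 -0.0102] F [-0.7 -0.1 -1. ] M [-0.1   0.14 -0.02] gap 14.8
F pump [-0.2  0.7 -1. ] head err 0.0015 tcp [ 0.4161 -0.2191  0.0713] ydir [ 0.076 -0.017 -0.997]
t 16.57 knob [-215.9    2.5   63.6] nose [-2.9  2.8 61.4] zdir [ 0.0924  0.9957 -0.0102] F [-0.7 -0.1 -1. ] M [-0.1   0.14 -0.02] gap 14.8
F pump [-0.2  0.7 -1. ] head err 0.0015 tcp [ 0.4161 -0.2191  0.0713] ydir [ 0.076 -0.017 -0.997]
```

carry_out([
  [1.5,-0.3,0,0],
  [0,0,0,0],
])

```text
t: 16.82
eef_pos: [0.4176, -0.219, 0.0717]
ee_rot: [-1.582, 0.012, -0.133]
force: [-0.8, 0.2, -0.8]
finger_gap: 0.0151
```

```bash
python3 rod.py
python3 - <<'E'
from ax import *
for nm,cam in(("b19top","top"),("b19side","side")):
    d=optics.capture(cam); pickle.dump(d,open(nm+".pkl","wb"))
d=pickle.load(open("b19top.pkl","rb"));l=axis_top(d); print(np.polyval(l,266),l)
g=cv2.cvtColor(pickle.load(open("b19side.pkl","rb"))["image"],cv2.COLOR_BGR2GRAY)
for v in range(212,223): print(v,g[v,282:300])
E
python3 rod.py
```

```text
t 16.82 knob [-215.7    1.    64. ] nose [-2.7  1.3 61.8] zdir [ 0.0924  0.9957 -0.01  ] F [-0.8  0.2 -0.8] M [-0.15  0.11  0.03] gap 15.1
F pump [ 0.2  0.8 -0.8] head err 0.0014 tcp [ 0.4176 -0.219   0.0717] ydir [ 0.076 -0.017 -0.997]
230.03839353900253 [1.07707258e-01 2.01388263e+02]
212 [126 112 118 128 116 115 128 125 132 144 148 150 148 144 141 134 125 126]
213 [135 129 116 115 123 132 152 178 173 148 145 141 142 141 142 135 129 126]
214 [145 143 133 124 123 165 200 207 189 154 142 140 141 141 141 132 124 127]
215 [149 149 148 134 121 145 177 201 204 172 143 143 139 142 138 136 129 128]
216 [146 142 140 138 126 120 165 203 212 203 165 139 140 139 143 148 140 127]
217 [141 144 141 141 126 115 138 184 211 208 187 154 143 141 140 153 148 127]
218 [144 144 144 140 140 126 121 165 206 212 205 178 145 140 137 139 134 127]
219 [143 143 142 144 142 139 123 147 191 206 210 198 164 126 119 127 130 126]
220 [145 143 141 141 142 140 125 133 174 198 208 209 192 144  86  98 117 125]
221 [128 107 114 132 138 139 135 128 149 182 203 212 188 118  65  67  89 116]
222 [ 74  61  66  79 107 129 139 145 140 137 151 146 111  75  63  62  66  92]
t 16.93 knob [-215.7    1.1   63.9] nose [-2.7  1.4 61.8] zdir [ 0.0925  0.9957 -0.0099] F [-0.5 -0.4 -1. ] M [-0.2   0.1  -0.03] gap 15.1
F pump [-0.5  0.5 -1. ] head err 0.0014 tcp [ 0.4175 -0.219   0.0717] ydir [ 0.076 -0.017 -0.997]
```

carry_out([
  [0.7,0,2,0],
  [0,0,2,0],
  [0,0,1,0],
])

```text
t: 17.3
eef_pos: [0.4188, -0.2137, 0.0717]
ee_rot: [-1.582, 0.012, -0.133]
force: [0.1, 0.5, -1.3]
finger_gap: 0.015
```

```bash
python3 rod.py
```

```text
t 17.3 knob [-210.3    0.3   63.9] nose [ 2.7  0.6 61.9] zdir [ 0.0924  0.9957 -0.0098] F [ 0.1  0.5 -1.3] M [-0.15  0.13  0.01] gap 15.0
F pump [ 0.5 -0.1 -1.3] head err 0.0015 tcp [ 0.4188 -0.2137  0.0717] ydir [ 0.076 -0.017 -0.997]
```

carry_out([
  [0,0,2,0],
  [0,0,2,0],
])

```text
t: 17.55
eef_pos: [0.4202, -0.2125, 0.0727]
ee_rot: [-1.589, 0.009, -0.133]
force: [-1.4, -7.6, -1.0]
finger_gap: 0.0153
```

```bash
python3 rod.py
```

```text
t 17.55 knob [-209.1   -1.    64.9] nose [ 3.9 -0.4 61.4] zdir [ 0.0911  0.9957 -0.0165] F [-1.4 -7.6 -1. ] M [-1.4   0.26 -0.05] gap 15.3
F pump [-7.7  0.7 -1. ] head err 0.0027 tcp [ 0.4202 -0.2125  0.0727] ydir [ 0.078 -0.024 -0.997]
```

```bash
python3 look.py wrist w20 >/dev/null
python3 - <<'E'
from ax import *
for nm in("w13","w14","w15","w16","w17","w18","w20"):
    g=cv2.cvtColor(pickle.load(open(nm+".pkl","rb"))["image"],cv2.COLOR_BGR2GRAY)
    print(nm,g[214:226,318].tolist(),g[228:236,318].tolist(),g[272:280,318].tolist(), g[330:342,322].tolist())
w=pickle.load(open("w15.pkl","rb"))
R=np.array([[0.959, 0.079, -0.274], [0.275, -0.008, 0.961], [0.073, -0.997, -0.029]]); p=np.array([.4169,-.3563,.0927])
for y in(.0077,.0087): print(proj(w,p+R@np.array([0,y,.043])),proj(w,p+R@np.array([0.006,y,.043])), proj(w,p+R@np.array([0.006,y,.12])))
E
```

```text
w13 [227, 228, 229, 228, 222, 161, 143, 103, 104, 126, 201, 207] [202, 197, 198, 198, 201, 218, 221, 222] [155, 153, 155, 147, 60, 69, 78, 77] [74, 84, 84, 83, 84, 83, 70, 52, 47, 48, 43, 44]
w14 [215, 216, 215, 211, 163, 148, 114, 104, 114, 170, 198, 207] [207, 202, 200, 197, 200, 209, 207, 206] [144, 144, 145, 139, 61, 67, 76, 75] [81, 75, 84, 84, 85, 86, 81, 70, 46, 45, 49, 45]
w15 [215, 217, 214, 216, 211, 156, 106, 117, 170, 197, 206, 205] [202, 197, 196, 201, 207, 209, 208, 210] [146, 145, 140, 81, 63, 75, 74, 75] [79, 72, 87, 83, 88, 84, 81, 69, 59, 54, 54, 59]
w16 [208, 210, 217, 212, 151, 126, 101, 116, 170, 199, 207, 207] [202, 198, 197, 199, 210, 208, 208, 208] [145, 144, 140, 100, 62, 74, 75, 76] [80, 78, 86, 87, 87, 84, 85, 70, 51, 44, 46, 56]
w17 [151, 151, 150, 151, 150, 127, 100, 114, 170, 198, 209, 208] [203, 199, 196, 199, 210, 209, 208, 209] [145, 146, 139, 101, 63, 75, 76, 75] [82, 76, 84, 85, 84, 86, 85, 69, 47, 43, 43, 46]
w18 [216, 215, 216, 216, 214, 181, 102, 115, 166, 199, 208, 208] [203, 202, 197, 199, 208, 209, 210, 207] [146, 144, 140, 100, 61, 72, 73, 76] [78, 78, 86, 85, 84, 86, 84, 69, 57, 39, 39, 41]
w20 [218, 217, 217, 211, 151, 145, 101, 104, 134, 196, 207, 207] [203, 199, 197, 197, 210, 210, 209, 213] [146, 145, 145, 122, 61, 68, 74, 76] [80, 74, 84, 87, 85, 84, 85, 74, 53, 39, 39, 41]
[[322.27213911 218.10839956]] [[335.92895474 218.11015884]] [[337.81828683  22.57807138]]
[[322.27173121 217.60695432]] [[335.85454064 217.6087243 ]] [[337.72166321  23.2151564 ]]
```

```bash
python3 rod.py
cat > ov2.py <<'E'
from ax import *
def ov2(nm,out,rods,box,f,e=(.44,.002,1.4768),sh=(0,0)):
    d=pickle.load(open(nm+".pkl","rb")); x0,y0,x1,y1=box
    im=cv2.resize(d["image"][y0:y1,x0:x1],None,fx=f,fy=f,interpolation=cv2.INTER_CUBIC)
    th=np.linspace(0,2*np.pi,40)
    def dr(P,col,cl=True):
        q=(proj(d,P)+sh-[x0,y0]+.5)*f; cv2.polylines(im,[np.round(q).astype(int)],cl,col,1)
    for x,r in((0,6.8),(0,9),(99.5,9),(148,9)): dr(pumpT(np.c_[x+0*th,r*np.cos(th),62+r*np.sin(th)],*e),(0,255,0))
    for x in(0,148): dr(pumpT([[x,22,78],[x,22,0],[x,-70,0],[x,-70,78]],*e),(0,255,255))
    for (knob,nose),col in zip(rods,((0,0,255),(255,0,0),(255,0,255))):
        k,n=pumpT([knob,nose],*e); a=(n-k)/np.linalg.norm(n-k)
        v=d["R"][2]; u=np.cross(a,v);u/=np.linalg.norm(u)
        dr([n+.006*u,n-a*.07+.006*u],col,False);dr([n-.006*u,n-a*.07-.006*u],col,False)
    cv2.imwrite("pics/"+out+".png",im)
E
python3 - <<'E'
from ov2 import *
ov2("D0s","o",[],(250,140,320,240),1) if 0 else None
D=pickle.load(open("D0.pkl","rb")); pickle.dump(D["side"],open("D0s.pkl","wb"))
ov2("D0s","o21a",[],(250,150,320,232),8)
ov2("b19side","o21b",[((-215.7,.7,63.9),(-2.7,.7,61.8))],(262,185,312,230),14)
E
```

```text
t 17.6 knob [-209.1   -1.1   65. ] nose [ 3.9 -0.5 61.4] zdir [ 0.0911  0.9957 -0.0167] F [ 0.  -5.7 -1.1] M [-1.23  0.29 -0.04] gap 15.4
F pump [-5.6 -0.5 -1.1] head err 0.0028 tcp [ 0.4203 -0.2126  0.0728] ydir [ 0.078 -0.024 -0.997]
```

View pics/o21a.png

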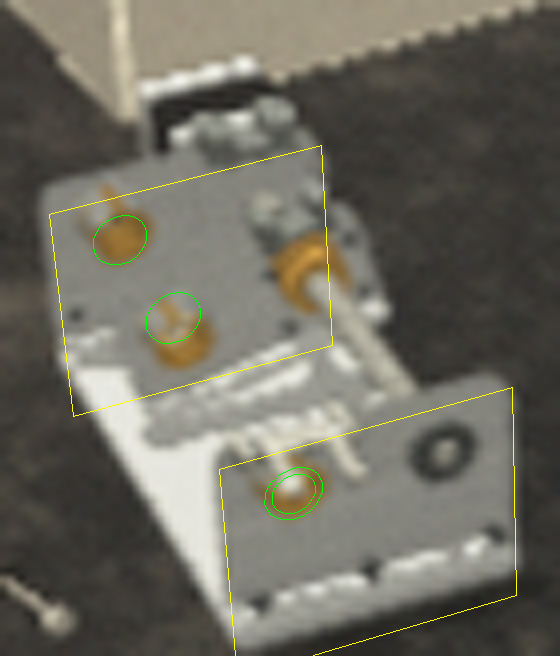

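View pics/o21b.png

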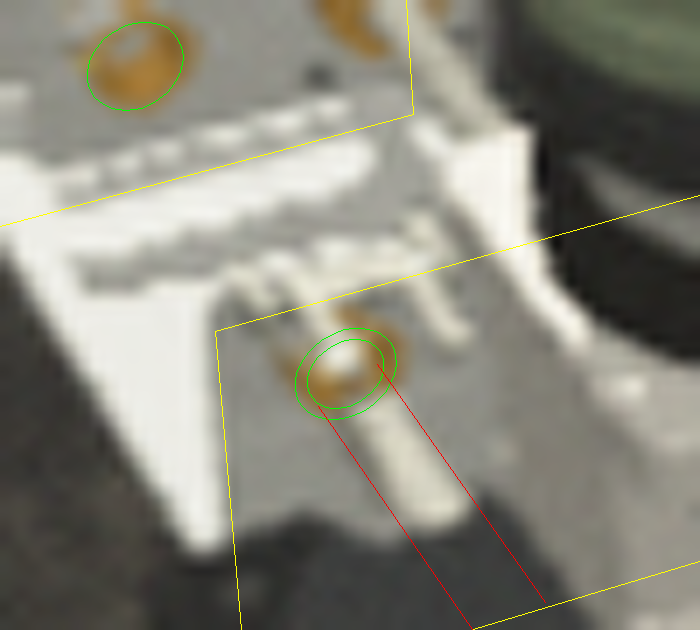

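carry_out([
  [0,0,-4,0],
  [0,-1,0,0],
  [0,0,0,0],
])

```text
t: 17.98
eef_pos: [0.4195, -0.2155, 0.0736]
ee_rot: [-1.586, 0.01, -0.134]
force: [0.1, 0.3, -1.3]
finger_gap: 0.0153
```

```bash
python3 rod.py; python3 look.py wrist w21 >/dev/null; python3 -c "
from ax import *
g=cv2.cvtColor(pickle.load(open('w21.pkl','rb'))['image'],cv2.COLOR_BGR2GRAY)
print(g[214:226,318].tolist(),g[272:280,318].tolist())
d=optics.capture('top');l=axis_top(d); print(np.polyval(l,266),l)"
```

```text
t 17.98 knob [-212.1   -0.6   65.9] nose [ 0.9 -0.2 62.9] zdir [ 0.0919  0.9957 -0.0139] F [ 0.1  0.3 -1.3] M [-0.14  0.17 -0.05] gap 15.3
F pump [ 0.3 -0.1 -1.3] head err 0.002 tcp [ 0.4195 -0.2155  0.0736] ydir [ 0.077 -0.021 -0.997]
[166, 164, 167, 167, 161, 135, 103, 116, 171, 199, 209, 208] [145, 145, 139, 100, 62, 71, 75, 76]
229.49728756946766 [1.05868030e-01 2.01336392e+02]
```

carry_out([
  [-0.3,0,2,0],
  [0,0,2,0],
  [0,0,1.5,0],
])

```text
t: 18.45
eef_pos: [0.4205, -0.2125, 0.0744]
ee_rot: [-1.593, 0.007, -0.134]
force: [-0.6, -5.1, -0.1]
finger_gap: 0.0146
```

```bash
python3 rod.py
```

```text
t 18.45 knob [-209.    -1.3   66.6] nose [ 4.  -0.6 62.2] zdir [ 0.0904  0.9957 -0.0203] F [-0.6 -5.1 -0.1] M [-1.24  0.29 -0.04] gap 14.6
F pump [-5.1  0.1 -0.1] head err 0.0035 tcp [ 0.4205 -0.2125  0.0744] ydir [ 0.079 -0.027 -0.996]
```

carry_out([
  [0,0,-4,0],
  [-0.5,-2.2,0,0],
  [0,0,0,0],
])

```text
t: 18.82
eef_pos: [0.419, -0.2148, 0.0763]
ee_rot: [-1.589, 0.009, -0.134]
force: [-0.3, -0.3, -1.6]
finger_gap: 0.0151
```

```bash
python3 rod.py
python3 - <<'E'
from ax import *
d=optics.capture('top');l=axis_top(d); print(np.polyval(l,266),l)
d=optics.capture("side"); pickle.dump(d,open("b22side.pkl","wb"))
from ov2 import ov2
ov2("b22side","o22",[((-213,0,67),(0,0,64.)),((-213,0,67),(0,0,60.))],(272,195,307,228),20)
E
```

```text
t 18.82 knob [-211.5   -0.    68.5] nose [ 1.5  0.6 65. ] zdir [ 0.0911  0.9957 -0.0166] F [-0.3 -0.3 -1.6] M [-0.14  0.12 -0.07] gap 15.1
F pump [-0.3  0.3 -1.6] head err 0.0028 tcp [ 0.419  -0.2148  0.0763] ydir [ 0.078 -0.024 -0.997]
229.56289362088717 [1.08215141e-01 2.00777666e+02]
```

View pics/o22.png

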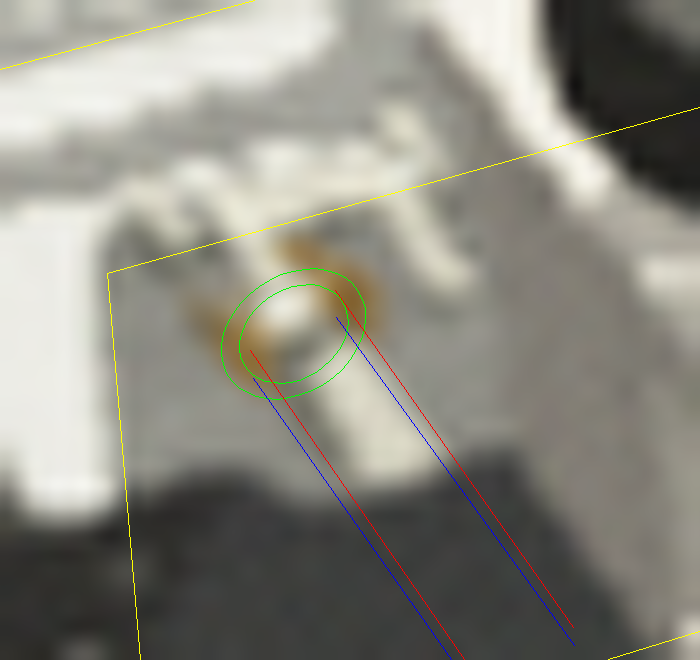

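carry_out([
  [0,-2.2,0,0],
  [0,-2.2,0,0],
  [0,0,0,0],
])

```text
t: 19.3
eef_pos: [0.4185, -0.2144, 0.0807]
ee_rot: [-1.589, 0.009, -0.133]
force: [-0.8, -0.8, -1.1]
finger_gap: 0.0149
```

```bash
sed -i 's/n=p+R@\[0,.0077,off\]/n=p+R@[0,.0152,off]/' rod.py; python3 rod.py
python3 - <<'E'
from ax import *
d=optics.capture('top');l=axis_top(d); print(np.polyval(l,266),l)
d=optics.capture("side"); pickle.dump(d,open("b23side.pkl","wb"))
from ov2 import ov2
ov2("b23side","o23",[((-212,0,73),(1,0,62))],(272,195,307,228),20,sh=(-.2,-1.2))
E
```

```text
t 19.3 knob [-211.1    0.5   72.9] nose [ 1.8  0.6 62. ] zdir [ 0.0907  0.9957 -0.0163] F [-0.8 -0.8 -1.1] M [-0.17  0.11  0.04] gap 14.9
F pump [-0.9  0.7 -1.1] head err 0.0031 tcp [ 0.4185 -0.2144  0.0807] ydir [ 0.078 -0.023 -0.997]
229.65816599256155 [1.07526384e-01 2.01056148e+02]
```

View pics/o23.png

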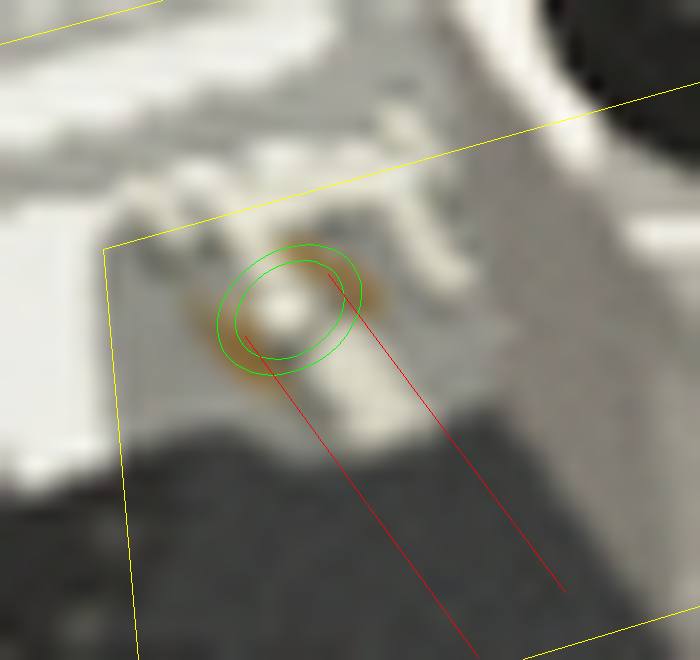

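carry_out([
  [0,0,2,0],
  [0,0,2,0],
  [0,0,1.5,0],
])

```text
t: 19.77
eef_pos: [0.4197, -0.2112, 0.0814]
ee_rot: [-1.594, 0.007, -0.134]
force: [0.2, -1.3, -1.4]
finger_gap: 0.0156
```

```bash
python3 rod.py
```

```text
t 19.77 knob [-207.8   -0.4   73.6] nose [ 5.  -0.3 61.5] zdir [ 0.0904  0.9957 -0.0214] F [ 0.2 -1.3 -1.4] M [-0.36  0.14 -0.05] gap 15.6
F pump [-1.3 -0.3 -1.4] head err 0.0035 tcp [ 0.4197 -0.2112  0.0814] ydir [ 0.079 -0.029 -0.996]
```

carry_out([
  [-0.3,0,2,0],
  [0,0,2,0],
])

```text
t: 20.02
eef_pos: [0.4194, -0.2057, 0.0808]
ee_rot: [-1.591, 0.008, -0.134]
force: [-0.4, 1.1, -0.7]
finger_gap: 0.0153
```

```bash
python3 rod.py
```

```text
t 20.02 knob [-202.4    0.4   73. ] nose [10.5  0.5 61.5] zdir [ 0.0909  0.9957 -0.0188] F [-0.4  1.1 -0.7] M [-0.17  0.14 -0.01] gap 15.3
F pump [ 1.1  0.5 -0.7] head err 0.0029 tcp [ 0.4194 -0.2057  0.0808] ydir [ 0.078 -0.026 -0.997]
```

carry_out([
  [0,0.5,5,0],
  [0,0.5,5,0],
  [0,0.5,5,0],
  [0,0.5,5,0],
])

```text
t: 20.52
eef_pos: [0.421, -0.1833, 0.0778]
ee_rot: [-1.589, 0.009, -0.133]
force: [0.8, 1.0, -1.0]
finger_gap: 0.0151
```

```bash
python3 rod.py
```

```text
t 20.52 knob [-179.9    0.9   70. ] nose [32.9  1.  58.9] zdir [ 0.0909  0.9957 -0.0168] F [ 0.8  1.  -1. ] M [-0.11  0.13 -0.03] gap 15.1
F pump [ 1.  -0.7 -1. ] head err 0.003 tcp [ 0.421  -0.1833  0.0778] ydir [ 0.077 -0.024 -0.997]
```

carry_out([
  [0.3,0.6,5,0],
  [0.2,0.6,5,0],
  [0,0.6,5,0],
  [0,0.6,5,0],
  [0,0.6,5,0],
])

```text
t: 21.15
eef_pos: [0.4243, -0.1567, 0.0743]
ee_rot: [-1.589, 0.009, -0.133]
force: [-0.0, -0.5, -0.9]
finger_gap: 0.0153
```

```bash
python3 rod.py
```

```text
t 21.15 knob [-1.531e+02  1.000e-01  6.650e+01] nose [59.8  0.2 55.5] zdir [ 0.0907  0.9957 -0.0168] F [-0.  -0.5 -0.9] M [-0.17  0.13 -0.  ] gap 15.3
F pump [-0.5 -0.  -0.9] head err 0.0032 tcp [ 0.4243 -0.1567  0.0743] ydir [ 0.078 -0.024 -0.997]
```

```bash
python3 look.py wrist w24; python3 look.py side b24side 240 140 320 240 6
```

```text
21.15 [ 0.4243 -0.1567  0.0743] 1.48 [-0.  -0.5 -0.9] [-0.17  0.13 -0.  ] 0.0153
[[0.993, 0.078, 0.091], [-0.089, -0.024, 0.996], [0.079, -0.997, -0.017]]
21.2 [ 0.4241 -0.156   0.0741] 1.4803 [0.4 0.  0. ] [-0.1   0.07  0.03] 0.0152
[[0.993, 0.077, 0.09], [-0.089, -0.023, 0.996], [0.079, -0.997, -0.016]]
```

View pics/w24.png

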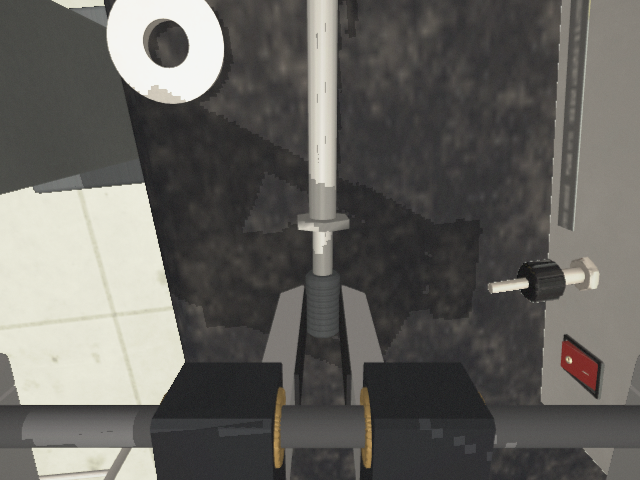

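View pics/b24side.png

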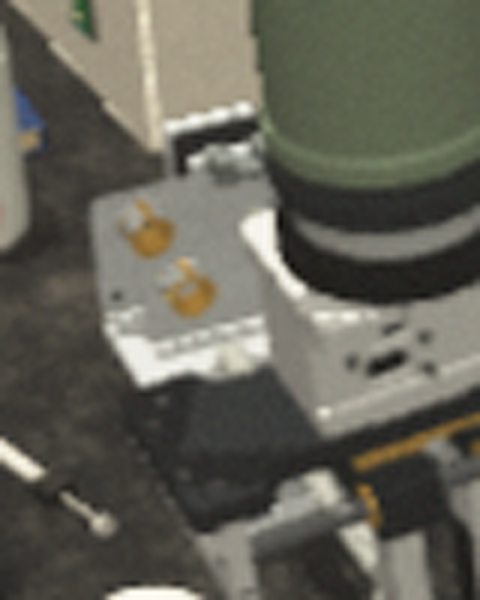

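carry_out([
  [0,0.6,5,0],
  [0,0.6,5,0],
  [0,0.6,5,0],
  [0,0.6,5,0],
  [0,0.6,5,0],
  [0,0.6,4,0],
])

```text
t: 22.0
eef_pos: [0.4275, -0.1262, 0.0702]
ee_rot: [-1.589, 0.009, -0.133]
force: [-0.2, -0.8, -0.4]
finger_gap: 0.0152
```

```bash
python3 rod.py; python3 look.py top t25 160 170 300 270 5.7
```

```text
t 22.0 knob [-122.5   -0.2   62.4] nose [90.4 -0.1 51.3] zdir [ 0.0905  0.9958 -0.017 ] F [-0.2 -0.8 -0.4] M [-0.11  0.16 -0.03] gap 15.2
F pump [-0.8  0.1 -0.4] head err 0.0034 tcp [ 0.4275 -0.1262  0.0702] ydir [ 0.078 -0.024 -0.997]
22.0 [ 0.4275 -0.1262  0.0702] 1.4802 [-0.2 -0.8 -0.4] [-0.11  0.16 -0.03] 0.0152
[[0.993, 0.078, 0.09], [-0.089, -0.024, 0.996], [0.08, -0.997, -0.017]]
```

View pics/t25.png

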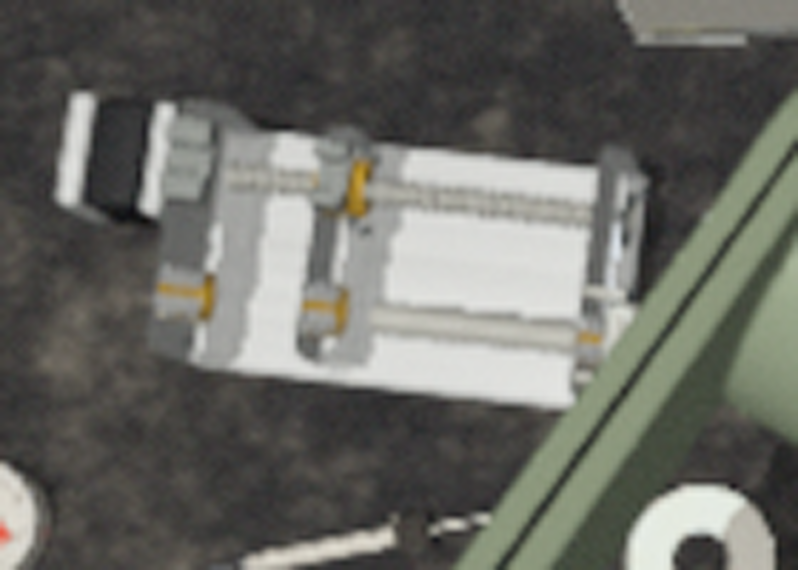

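carry_out([
  [0,1,1,0],
  [0,0.8,2,0],
  [0,0,2,0],
  [0,0,0,0],
])

```text
t: 22.55
eef_pos: [0.4283, -0.1208, 0.0683]
ee_rot: [-1.589, 0.008, -0.133]
force: [0.2, 0.2, 0.4]
finger_gap: 0.0152
```

```bash
python3 rod.py
```

```text
t 22.55 knob [-117.    -0.5   60.6] nose [95.9 -0.4 49.5] zdir [ 0.0904  0.9958 -0.0169] F [0.2 0.2 0.4] M [0.08 0.18 0.05] gap 15.2
F pump [ 0.3 -0.2  0.4] head err 0.0034 tcp [ 0.4283 -0.1208  0.0683] ydir [ 0.078 -0.024 -0.997]
```

carry_out([
  [-0.2,0,2,0],
  [0,0,2,0],
  [0,0,2,0],
  [0,0,2,0],
])

```text
t: 23.05
eef_pos: [0.429, -0.1128, 0.0684]
ee_rot: [-1.59, 0.008, -0.134]
force: [-0.2, -1.2, 0.3]
finger_gap: 0.015
```

```bash
python3 rod.py
```

```text
t 23.05 knob [-108.9   -0.4   60.6] nose [103.9  -0.4  49.4] zdir [ 0.0908  0.9957 -0.0175] F [-0.2 -1.2  0.3] M [-0.13  0.17  0.05] gap 15.0
F pump [-1.2  0.1  0.3] head err 0.0031 tcp [ 0.429  -0.1128  0.0684] ydir [ 0.078 -0.025 -0.997]
```

Touching about where the block face should be; a gentle further step to feel.

carry_out([
  [0,0,1.5,0],
  [0,0,1.5,0],
])

```text
t: 23.3
eef_pos: [0.4293, -0.1095, 0.0683]
ee_rot: [-1.59, 0.008, -0.134]
force: [-0.8, -0.2, -0.3]
finger_gap: 0.0151
```

```bash
python3 rod.py
```

```text
t 23.3 knob [-105.6   -0.4   60.5] nose [107.2  -0.4  49.3] zdir [ 0.0908  0.9957 -0.0173] F [-0.8 -0.2 -0.3] M [-0.1   0.17 -0.  ] gap 15.1
F pump [-0.3  0.8 -0.3] head err 0.003 tcp [ 0.4293 -0.1095  0.0683] ydir [ 0.078 -0.024 -0.997]
```

carry_out([
  [0,0,2,0],
  [0,0,2,0],
  [0,0,2,0],
  [0,0,2,0],
])

```text
t: 23.8
eef_pos: [0.43, -0.101, 0.0681]
ee_rot: [-1.59, 0.009, -0.134]
force: [-0.4, -1.1, 0.7]
finger_gap: 0.0152
```

```bash
python3 rod.py; python3 look.py top t26 160 170 300 270 5.7
```

```text
t 23.8 knob [-97.1  -0.3  60.3] nose [115.8  -0.3  49.2] zdir [ 0.0909  0.9957 -0.0174] F [-0.4 -1.1  0.7] M [-0.15  0.18 -0.04] gap 15.2
F pump [-1.2  0.3  0.7] head err 0.003 tcp [ 0.43   -0.101   0.0681] ydir [ 0.078 -0.025 -0.997]
23.8 [ 0.43   -0.101   0.0681] 1.4798 [-0.4 -1.1  0.7] [-0.15  0.18 -0.04] 0.0152
[[0.993, 0.078, 0.091], [-0.089, -0.025, 0.996], [0.08, -0.997, -0.017]]
```

View pics/t26.png

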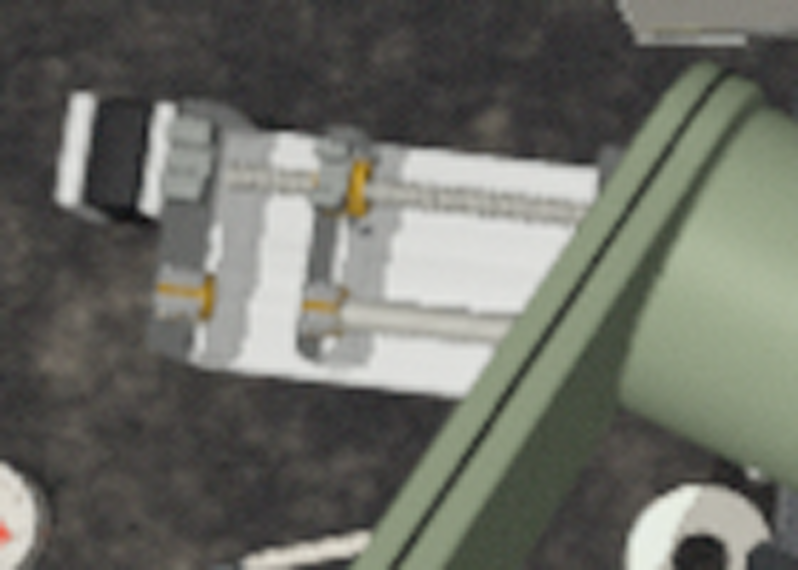

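carry_out([
  [0,-0.1,4,0],
  [0,-0.1,4,0],
  [0,-0.1,4,0],
  [0,-0.1,4,0],
  [0,-0.1,4,0],
])

```text
t: 24.48
eef_pos: [0.432, -0.0796, 0.0684]
ee_rot: [-1.59, 0.009, -0.134]
force: [-1.0, -1.1, 0.5]
finger_gap: 0.0153
```

```bash
python3 rod.py
```

```text
t 24.48 knob [-75.6  -0.3  60.6] nose [137.2  -0.3  49.4] zdir [ 0.0911  0.9957 -0.0172] F [-1.  -1.1  0.5] M [-0.22  0.18 -0.02] gap 15.3
F pump [-1.1  0.9  0.5] head err 0.0028 tcp [ 0.432  -0.0796  0.0684] ydir [ 0.078 -0.024 -0.997]
```

carry_out([
  [0,-0.1,4,0],
  [0,-0.1,4,0],
  [0,-0.1,3,0],
  [0,0,2,0],
])

```text
t: 24.98
eef_pos: [0.4332, -0.0656, 0.0685]
ee_rot: [-1.59, 0.008, -0.134]
force: [-0.9, -1.0, 1.4]
finger_gap: 0.0148
```

```bash
python3 rod.py;  python3 look.py top t27 160 170 300 270 5.7
```

```text
t 24.98 knob [-61.6  -0.2  60.7] nose [ 1.513e+02 -1.000e-01  4.950e+01] zdir [ 0.0907  0.9957 -0.0174] F [-0.9 -1.   1.4] M [-0.21  0.19 -0.04] gap 14.8
F pump [-1.1  0.8  1.4] head err 0.0031 tcp [ 0.4332 -0.0656  0.0685] ydir [ 0.078 -0.025 -0.997]
24.98 [ 0.4332 -0.0656  0.0685] 1.4799 [-0.9 -1.   1.4] [-0.21  0.19 -0.04] 0.0148
[[0.993, 0.078, 0.091], [-0.089, -0.025, 0.996], [0.08, -0.997, -0.017]]
```

View pics/t27.png

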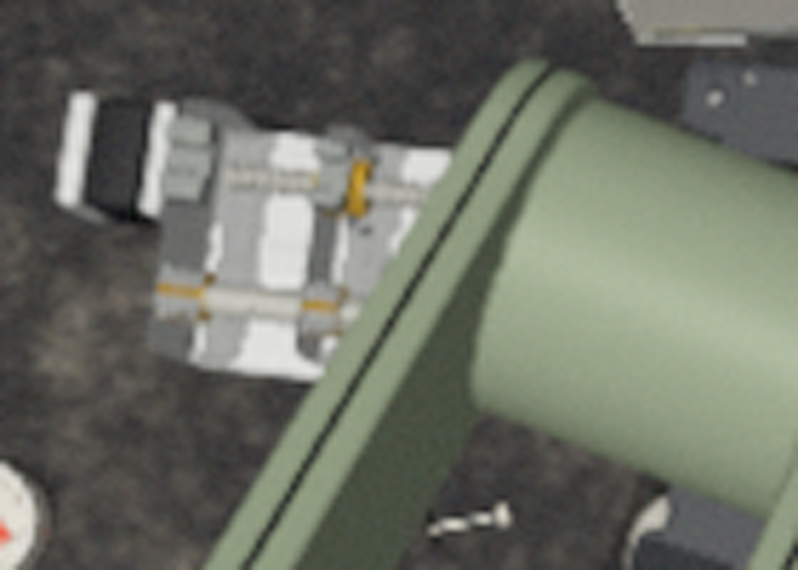

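carry_out([
  [0,0,2,0],
  [0,0,2,0],
])

```text
t: 25.28
eef_pos: [0.4336, -0.0614, 0.0685]
ee_rot: [-1.59, 0.008, -0.134]
force: [-0.8, -1.5, 1.3]
finger_gap: 0.0152
```

```bash
python3 rod.py
```

```text
t 25.27 knob [-57.3  -0.1  60.7] nose [ 1.555e+02 -1.000e-01  4.950e+01] zdir [ 0.0908  0.9957 -0.0174] F [-0.8 -1.5  1.3] M [-0.18  0.22 -0.04] gap 15.2
F pump [-1.6  0.7  1.3] head err 0.0031 tcp [ 0.4336 -0.0614  0.0685] ydir [ 0.078 -0.025 -0.997]
```

carry_out([
  [0,-0.1,3,0],
  [0,-0.1,3,0],
  [0,-0.1,3,0],
  [0,-0.1,3,0],
])

```text
t: 25.78
eef_pos: [0.4347, -0.0487, 0.0687]
ee_rot: [-1.59, 0.009, -0.134]
force: [-0.4, -2.2, 1.0]
finger_gap: 0.0153
```

```bash
python3 rod.py; python3 look.py wrist w28
```

```text
t 25.77 knob [-44.6  -0.1  60.9] nose [ 1.682e+02 -1.000e-01  4.970e+01] zdir [ 0.0912  0.9957 -0.0173] F [-0.4 -2.2  1. ] M [-0.17  0.21 -0.02] gap 15.3
F pump [-2.2  0.2  1. ] head err 0.0027 tcp [ 0.4347 -0.0487  0.0687] ydir [ 0.078 -0.024 -0.997]
25.77 [ 0.4347 -0.0487  0.0687] 1.4795 [-0.4 -2.2  1. ] [-0.17  0.21 -0.02] 0.0153
[[0.993, 0.078, 0.091], [-0.09, -0.024, 0.996], [0.08, -0.997, -0.017]]
```

View pics/w28.png

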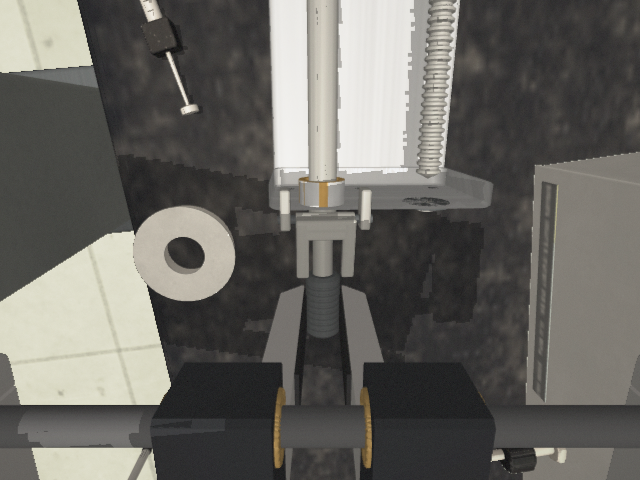

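carry_out([
  [0,-0.1,2,0],
  [0,-0.1,2,0],
  [0,-0.1,2,0],
])

```text
t: 26.2
eef_pos: [0.4353, -0.0418, 0.0688]
ee_rot: [-1.589, 0.009, -0.134]
force: [-0.1, -0.4, 0.5]
finger_gap: 0.0154
```

```bash
python3 rod.py
```

```text
t 26.2 knob [-37.7  -0.1  61. ] nose [ 1.751e+02 -1.000e-01  5.000e+01] zdir [ 0.0913  0.9957 -0.0166] F [-0.1 -0.4  0.5] M [-0.14  0.13 -0.08] gap 15.4
F pump [-0.4  0.1  0.5] head err 0.0026 tcp [ 0.4353 -0.0418  0.0688] ydir [ 0.079 -0.024 -0.997]
```

carry_out([
  [0,0,1,0],
  [0,0,1,0],
])

```text
t: 26.45
eef_pos: [0.4354, -0.0416, 0.0688]
ee_rot: [-1.593, 0.008, -0.133]
force: [-1.2, -4.7, -0.4]
finger_gap: 0.015
```

```bash
python3 rod.py; python3 look.py wrist w29 250 150 400 350 3
```

```text
t 26.45 knob [-37.5  -0.1  61. ] nose [175.3   0.2  49.1] zdir [ 0.0898  0.9957 -0.021 ] F [-1.2 -4.7 -0.4] M [-1.04  0.37 -0.15] gap 15.0
F pump [-4.8  0.7 -0.4] head err 0.0041 tcp [ 0.4354 -0.0416  0.0688] ydir [ 0.078 -0.028 -0.997]
26.45 [ 0.4354 -0.0416  0.0688] 1.4809 [-1.2 -4.7 -0.4] [-1.04  0.37 -0.15] 0.015
[[0.993, 0.078, 0.09], [-0.088, -0.028, 0.996], [0.08, -0.997, -0.021]]
```

View pics/w29.png

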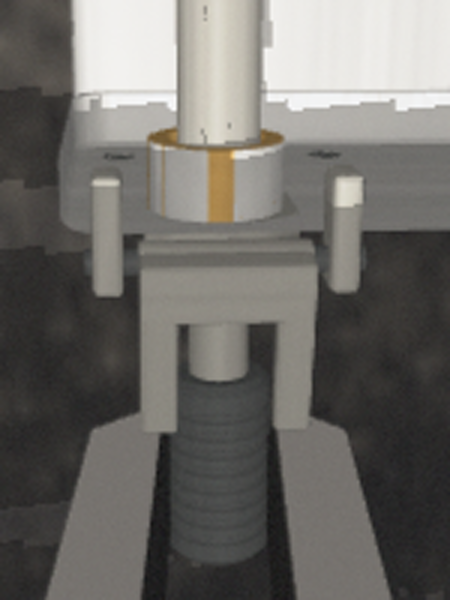

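carry_out([
  [0,0.2,1.2,0],
  [0,0.2,1.2,0],
])

```text
t: 26.75
eef_pos: [0.4354, -0.0415, 0.0687]
ee_rot: [-1.598, 0.007, -0.131]
force: [-2.8, -5.7, 2.0]
finger_gap: 0.0152
```

```bash
python3 rod.py
```

```text
t 26.75 knob [-37.5  -0.1  60.9] nose [175.3   0.3  47.9] zdir [ 0.0889  0.9957 -0.026 ] F [-2.8 -5.7  2. ] M [-1.01  0.46 -0.16] gap 15.2
F pump [-5.9  2.2  2. ] head err 0.0049 tcp [ 0.4354 -0.0415  0.0687] ydir [ 0.077 -0.033 -0.996]
```

carry_out([
  [0,0,0,0],
  [0,0,0,0],
])

```text
t: 27.0
eef_pos: [0.4354, -0.0416, 0.0688]
ee_rot: [-1.598, 0.008, -0.132]
force: [-0.1, -1.9, 0.3]
finger_gap: 0.0147
```

carry_out([
  [0,0,0,0],
  [0,0,0,0],
  [0,0,0,0],
], fingers=0.75)

```text
t: 27.38
eef_pos: [0.4353, -0.0405, 0.0685]
ee_rot: [-1.596, 0.008, -0.132]
force: [0.0, 0.1, 0.3]
finger_gap: 0.0237
```

```bash
python3 rod.py; python3 look.py wrist w30 250 150 400 350 3
```

```text
t 27.38 knob [-36.4   0.1  60.6] nose [176.3   0.4  48.1] zdir [ 0.0896  0.9957 -0.0237] F [0.  0.1 0.3] M [-0.01  0.09 -0.03] gap 23.7
F pump [ 0.1 -0.   0.3] head err 0.0042 tcp [ 0.4353 -0.0405  0.0685] ydir [ 0.077 -0.031 -0.997]
27.38 [ 0.4353 -0.0405  0.0685] 1.481 [0.  0.1 0.3] [-0.01  0.09 -0.03] 0.0237
[[0.993, 0.077, 0.09], [-0.088, -0.031, 0.996], [0.079, -0.997, -0.024]]
```

View pics/w30.png

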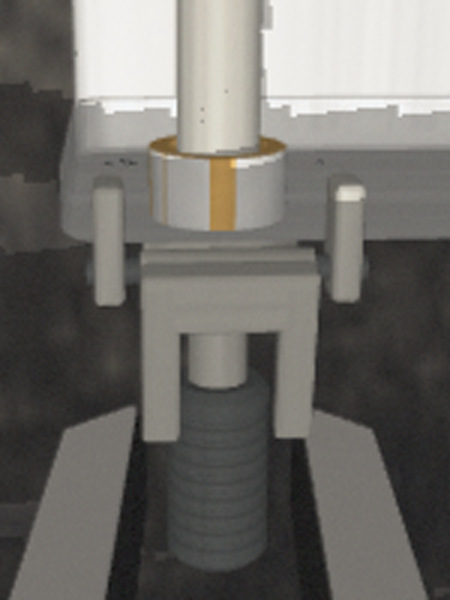

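Run:
```python
from ax import *
d=pickle.load(open("w30.pkl","rb"))
yaw=1.4768;c,s=np.cos(yaw),np.sin(yaw)
def P(px,z):
    X=onz(d,(250+px[0]/3,150+px[1]/3),z)-[.44,.002,0]; return [round(v*1e3,1) for v in (c*X[0]+s*X[1],-s*X[0]+c*X[1],X[2])]
print("knob front top",P((217,368),.070),"knob rear top",P((217,560),.070),"neck/knob",P((217,387),.0665))
print("stripe e0",P((222,228),.0708),"e10",P((222,163),.0708))
print("prong tips",P((160,440),.083),P((293,437),.083))
```

```text
knob front top [np.float64(-20.9), np.float64(0.9), np.float64(70.0)] knob rear top [np.float64(-52.1), np.float64(0.7), np.float64(70.0)] neck/knob [np.float64(-25.3), np.float64(0.6), np.float64(66.5)]
stripe e0 [np.float64(0.1), np.float64(0.4), np.float64(70.8)] e10 [np.float64(9.2), np.float64(0.5), np.float64(70.8)]
prong tips [np.float64(-25.8), np.float64(9.5), np.float64(83.0)] [np.float64(-25.9), np.float64(-8.4), np.float64(83.0)]
```

carry_out([
  [1.6,-20,-0.5,0],
  [1.6,-20,-0.5,0],
  [0,0,0,0],
], fingers=0.8)

```text
t: 27.8
eef_pos: [0.4348, -0.0401, 0.1089]
ee_rot: [-1.595, 0.009, -0.131]
force: [0.6, 0.7, -0.3]
finger_gap: 0.0187
```

```bash
cat > tip.py <<'E'
from ax import *
def tip():
    s=arm.read_state(); R=Ro.from_rotvec(s["ee_rot"]).as_matrix();p=s["eef_pos"]
    yaw=1.4768;c,sn=np.cos(yaw),np.sin(yaw)
    def P(w): v=w-np.array([.44,.002,0]); return (np.array([c*v[0]+sn*v[1], -sn*v[0]+c*v[1], v[2]])*1000).round(1)
    f=s["force"]
    print(round(s["t"],2),"front tip",P(p+R@[0,.014,.008]),"tcp",P(p),"F",np.round([c*f[0]+sn*f[1],-sn*f[0]+c*f[1],f[2]],1),"gap",round(s["finger_gap"]*1e3,1),"headerr",round(head(s["ee_rot"])-yaw,4),R.round(3).tolist())
tip()
E
python3 tip.py; python3 look.py wrist w31 200 150 440 400 2.3
```

```text
27.8 front tip [-34.7   0.2  94.7] tcp [-42.4   1.2 108.9] F [ 0.8 -0.5 -0.3] gap 18.7 headerr 0.0043 [[0.993, 0.076, 0.09], [-0.087, -0.03, 0.996], [0.078, -0.997, -0.023]]
27.8 [ 0.4348 -0.0401  0.1089] 1.4811 [ 0.6  0.7 -0.3] [-0.03  0.09 -0.03] 0.0187
[[0.993, 0.076, 0.09], [-0.087, -0.03, 0.996], [0.078, -0.997, -0.023]]
```

View pics/w31.png

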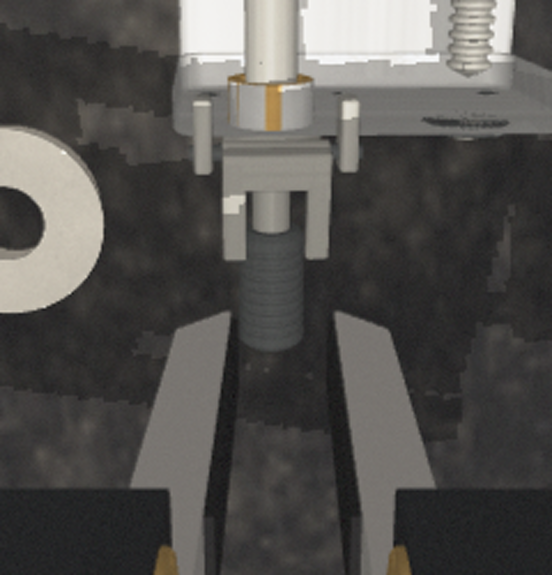

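carry_out([
  [-0.3,0,6.5,0],
  [0,0,6.5,0],
  [0.4,4,0,0],
  [0,0,0,0],
])

```text
t: 28.35
eef_pos: [0.4333, -0.0252, 0.1005]
ee_rot: [-1.594, 0.015, -0.124]
force: [0.4, 1.3, -0.4]
finger_gap: 0.0188
```

```bash
python3 tip.py; python3 look.py wrist w32 200 150 440 400 2.3
```

```text
28.35 front tip [-20.    3.2  86.4] tcp [-27.7   4.1 100.5] F [ 1.3 -0.2 -0.4] gap 18.8 headerr 0.0049 [[0.994, 0.068, 0.089], [-0.087, -0.028, 0.996], [0.071, -0.997, -0.021]]
28.35 [ 0.4333 -0.0252  0.1005] 1.4817 [ 0.4  1.3 -0.4] [-0.    0.13  0.03] 0.0188
[[0.994, 0.068, 0.089], [-0.087, -0.028, 0.996], [0.071, -0.997, -0.021]]
```

View pics/w32.png

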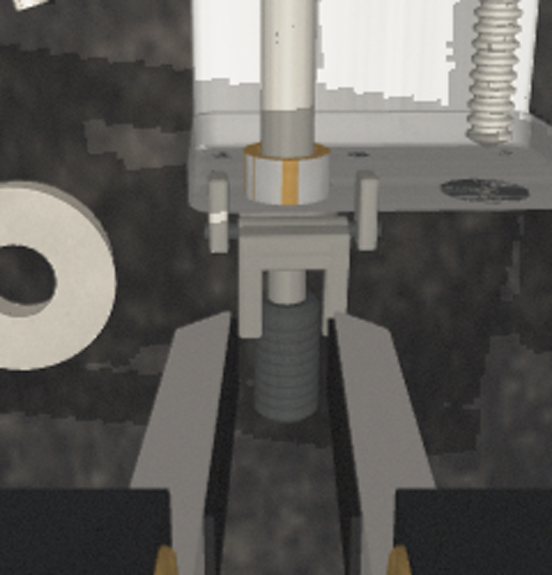

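carry_out([
  [2.3,0,-2,0],
  [0,0,0,0],
])

```text
t: 28.65
eef_pos: [0.4358, -0.0278, 0.1009]
ee_rot: [-1.594, 0.015, -0.125]
force: [0.5, -0.7, 0.5]
finger_gap: 0.019
```

```bash
python3 tip.py
```

```text
28.65 front tip [-22.4   0.4  86.8] tcp [-30.1   1.3 100.9] F [-0.7 -0.5  0.5] gap 19.0 headerr 0.0046 [[0.994, 0.069, 0.089], [-0.088, -0.028, 0.996], [0.071, -0.997, -0.022]]
```

Now press down in small steps.

carry_out([
  [-0.1,2,0,0],
  [-0.1,2,0,0],
  [-0.1,2,0,0],
])

```text
t: 29.02
eef_pos: [0.4362, -0.0283, 0.095]
ee_rot: [-1.594, 0.014, -0.126]
force: [-1.0, -0.3, 1.8]
finger_gap: 0.0188
```

```bash
python3 tip.py; python3 look.py wrist w33 200 150 440 400 2.3
```

```text
29.02 front tip [-22.8  -0.1  80.8] tcp [-30.5   0.9  95. ] F [-0.4  1.   1.8] gap 18.8 headerr 0.0042 [[0.994, 0.069, 0.09], [-0.088, -0.028, 0.996], [0.072, -0.997, -0.022]]
29.02 [ 0.4362 -0.0283  0.095 ] 1.481 [-1.  -0.3  1.8] [-0.06  0.17 -0.05] 0.0188
[[0.994, 0.069, 0.09], [-0.088, -0.028, 0.996], [0.072, -0.997, -0.022]]
```

View pics/w33.png

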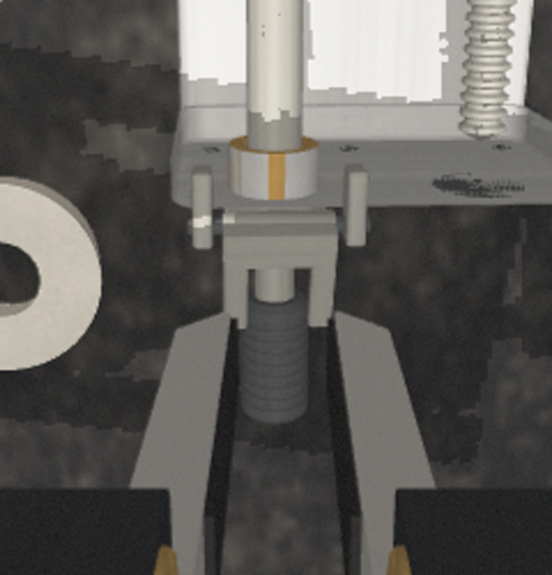

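carry_out([
  [-0.9,2.5,0.5,0],
  [-0.3,2.5,0.6,0],
  [-0.2,2,0.8,0],
])

```text
t: 29.45
eef_pos: [0.436, -0.0267, 0.0876]
ee_rot: [-1.595, 0.013, -0.127]
force: [-0.3, -0.3, 1.6]
finger_gap: 0.0187
```

```bash
python3 tip.py; python3 look.py wrist w34 200 150 440 400 2.3
```

```text
29.45 front tip [-21.3   0.3  73.4] tcp [-29.    1.3  87.6] F [-0.3  0.3  1.6] gap 18.7 headerr 0.0041 [[0.993, 0.071, 0.09], [-0.088, -0.029, 0.996], [0.073, -0.997, -0.022]]
29.45 [ 0.436  -0.0267  0.0876] 1.4809 [-0.3 -0.3  1.6] [-0.13  0.14  0.03] 0.0187
[[0.993, 0.071, 0.09], [-0.088, -0.029, 0.996], [0.073, -0.997, -0.022]]
```

View pics/w34.png

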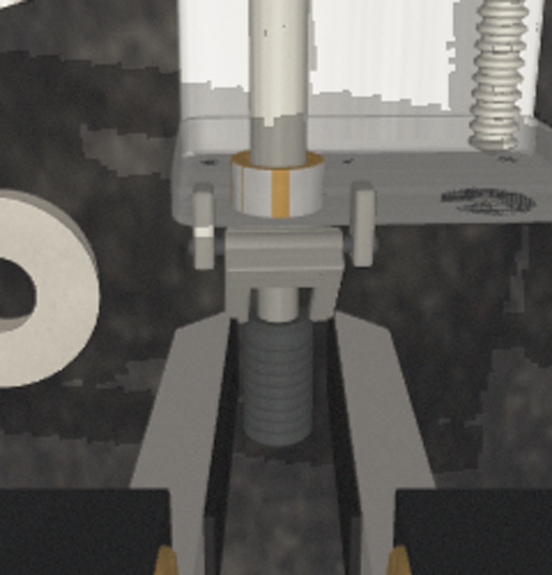

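carry_out([
  [-0.1,2,1.2,0],
  [-0.1,2,1.2,0],
  [-0.1,1.8,1.5,0],
  [-0.1,1.5,1.5,0],
])

```text
t: 30.0
eef_pos: [0.4365, -0.0211, 0.0794]
ee_rot: [-1.594, 0.014, -0.127]
force: [-0.8, 0.2, -0.2]
finger_gap: 0.0187
```

```bash
python3 tip.py; python3 look.py wrist w35 200 150 440 400 2.3
```

```text
30.0 front tip [-15.6   0.4  65.2] tcp [-23.3   1.4  79.4] F [ 0.1  0.8 -0.2] gap 18.7 headerr 0.0041 [[0.993, 0.07, 0.09], [-0.088, -0.029, 0.996], [0.073, -0.997, -0.022]]
30.0 [ 0.4365 -0.0211  0.0794] 1.4809 [-0.8  0.2 -0.2] [-0.12  0.11 -0.01] 0.0187
[[0.993, 0.07, 0.09], [-0.088, -0.029, 0.996], [0.073, -0.997, -0.022]]
```

View pics/w35.png

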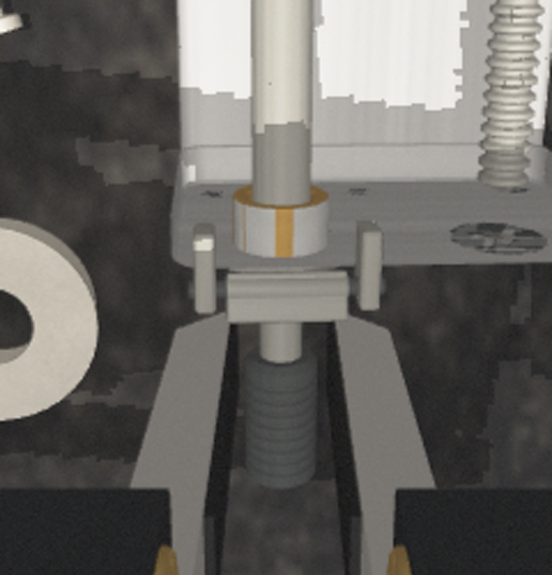

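carry_out([
  [-0.1,1,1.5,0],
  [-0.1,1,1.5,0],
  [0,0.5,1.5,0],
  [0,0,1,0],
])

```text
t: 30.55
eef_pos: [0.4367, -0.0161, 0.0763]
ee_rot: [-1.597, 0.014, -0.126]
force: [-0.1, -5.4, -0.9]
finger_gap: 0.0187
```

```bash
python3 tip.py; python3 look.py wrist w36 200 150 440 400 2.3
```

```text
30.55 front tip [-10.7   0.6  62.1] tcp [-18.3   1.6  76.3] F [-5.4 -0.4 -0.9] gap 18.7 headerr 0.0048 [[0.994, 0.07, 0.089], [-0.087, -0.031, 0.996], [0.072, -0.997, -0.024]]
30.55 [ 0.4367 -0.0161  0.0763] 1.4816 [-0.1 -5.4 -0.9] [-1.13  0.18 -0.15] 0.0187
[[0.994, 0.07, 0.089], [-0.087, -0.031, 0.996], [0.072, -0.997, -0.024]]
```

View pics/w36.png

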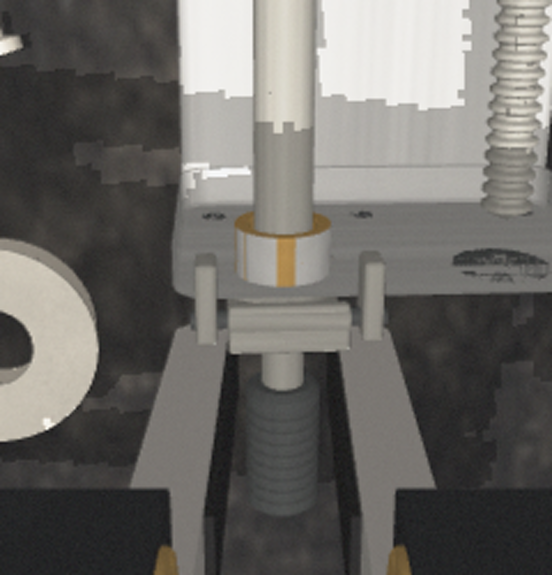

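carry_out([
  [0,0,1.5,0],
  [0,0,1.5,0],
])

```text
t: 30.85
eef_pos: [0.4368, -0.016, 0.0763]
ee_rot: [-1.603, 0.013, -0.124]
force: [-1.0, -7.8, -0.1]
finger_gap: 0.0186
```

```bash
python3 tip.py
```

```text
30.85 front tip [-10.6   0.6  62.1] tcp [-18.2   1.5  76.3] F [-7.9  0.2 -0.1] gap 18.6 headerr 0.0058 [[0.994, 0.069, 0.088], [-0.086, -0.037, 0.996], [0.072, -0.997, -0.031]]
```

carry_out([
  [0,0,-2,0],
  [0,0,-3,0],
  [0,0,-3,0],
  [0,0,0,0],
], fingers=0.65)

```text
t: 31.35
eef_pos: [0.4355, -0.0232, 0.0762]
ee_rot: [-1.6, 0.015, -0.124]
force: [0.0, -1.0, -0.7]
finger_gap: 0.0329
```

carry_out([
  [1,-15,0,0],
  [1.5,-20,0,0],
  [1.5,-20,0,0],
  [0,0,0,0],
])

```text
t: 31.85
eef_pos: [0.4351, -0.021, 0.132]
ee_rot: [-1.598, 0.016, -0.123]
force: [-0.0, -0.4, 1.1]
finger_gap: 0.0329
```

```bash
python3 tip.py; python3 look.py wrist w37 200 150 440 400 2.3
```

```text
31.85 front tip [-15.7   1.8 117.9] tcp [-23.3   2.7 132. ] F [-0.4  0.   1.1] gap 32.9 headerr 0.0047 [[0.994, 0.066, 0.089], [-0.087, -0.032, 0.996], [0.069, -0.997, -0.026]]
31.85 [ 0.4351 -0.021   0.132 ] 1.4815 [-0.  -0.4  1.1] [-0.03  0.13 -0.01] 0.0329
[[0.994, 0.066, 0.089], [-0.087, -0.032, 0.996], [0.069, -0.997, -0.026]]
```

View pics/w37.png

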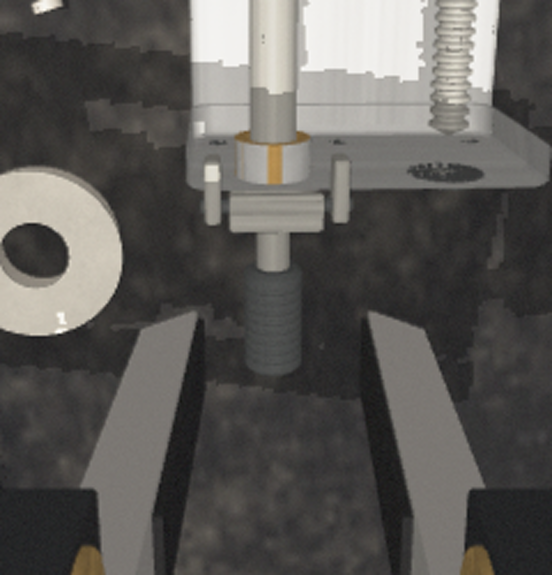

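```bash
python3 - <<'E'
from ax import *
d=pickle.load(open("w37.pkl","rb"))
yaw=1.4768;c,s=np.cos(yaw),np.sin(yaw)
def P(px,z):
    X=onz(d,(200+px[0]/2.3,150+px[1]/2.3),z)-[.44,.002,0]; return [round(float(v)*1e3,1) for v in (c*X[0]+s*X[1],-s*X[0]+c*X[1],X[2])]
print("fork near edge z82",P((276,232),.082)," z72",P((276,232),.072),"fork ridge",P((276,205),.082),"bar top",P((276,193),.082))
print("neck/knob z66.5",P((272,270),.0665),"knob rear",P((272,372),.066))
print("stripe e0",P((275,182),.0708),"e10",P((275,143),.0708))
for X in [[-9.5,0,82],[-9.5,0,56],[0,0,82]]:
    print(X,(proj(d,pumpT([X],.44,.002,yaw))-[200,150])*2.3)
for th in (0,.1,.2,.4):
    for sx in (-2,8,24): # s along fork
        x=-3-sx*np.sin(th)-6.5*np.cos(th); z=80-sx*np.cos(th)+6.5*np.sin(th)
        print(th,sx,((proj(d,pumpT([[x,9,z]],.44,.002,yaw))-[200,150])*2.3).round(0))
crop(d,"w37z",285,220,355,320,6)
E
python3 look.py side s37 240 140 340 240 6
```

```text
fork near edge z82 [-9.2, 0.6, 82.0]  z72 [-12.7, -0.1, 72.0] fork ridge [-2.4, 0.6, 82.0] bar top [0.6, 0.6, 82.0]
neck/knob z66.5 [-25.1, 0.6, 66.5] knob rear [-55.4, 0.4, 66.0]
stripe e0 [0.2, 0.2, 70.8] e10 [10.3, 0.2, 70.8]
[-9.5, 0, 82] [[278.35002307 233.0160122 ]]
[-9.5, 0, 56] [[272.01824038 201.7224287 ]]
[0, 0, 82] [[278.57637206 195.55823211]]
0 -2 [[241. 234.]]
0 8 [[240. 221.]]
0 24 [[239. 202.]]
0.1 -2 [[241. 234.]]
0.1 8 [[240. 224.]]
0.1 24 [[239. 211.]]
0.2 -2 [[241. 233.]]
0.2 8 [[240. 228.]]
0.2 24 [[239. 221.]]
0.4 -2 [[242. 232.]]
0.4 8 [[241. 235.]]
0.4 24 [[239. 239.]]
31.9 [ 0.4342 -0.0208  0.131 ] 1.4815 [ 0.2 -0.2 -0.8] [-0.06  0.09  0.04] 0.0329
[[0.994, 0.064, 0.089], [-0.087, -0.032, 0.996], [0.067, -0.997, -0.026]]
```

View pics/w37z.png

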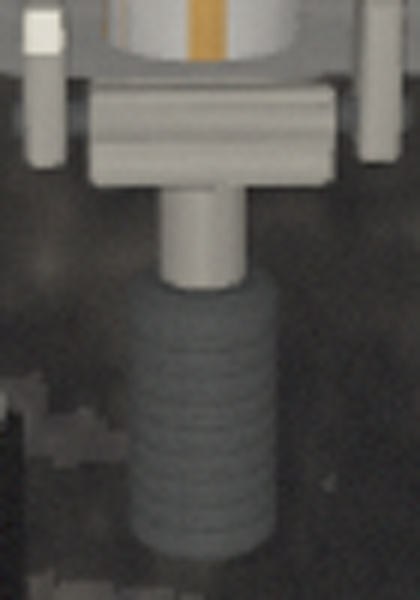

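View pics/s37.png

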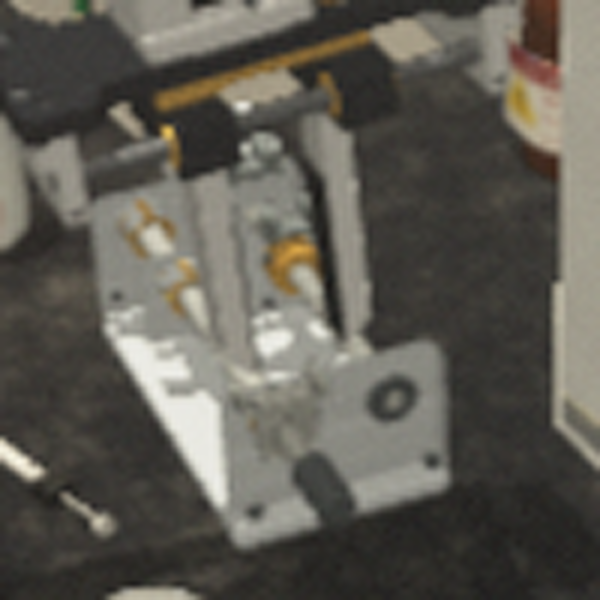

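carry_out([
  [0,-5,-20,0],
  [0,0,-35,0],
  [0,0,-35,0],
  [0,0,-30,0],
  [0,0,0,0],
])

```text
t: 32.58
eef_pos: [0.4182, -0.1408, 0.132]
ee_rot: [-1.593, 0.026, -0.111]
force: [0.9, -0.1, -0.3]
finger_gap: 0.0325
```

```bash
python3 tip.py; python3 look.py wrist w38 ; python3 look.py side s38 255 165 315 225 9.9
python3 - <<'E'
from ax import *
d=pickle.load(open("w38.pkl","rb"));yaw=1.4768
for th in (0,.05,.1,.2):
    for sx in (-2,8,24):
        x=-3-sx*np.sin(th)-6.5*np.cos(th); z=80-sx*np.cos(th)+6.5*np.sin(th)
        print(th,sx,proj(d,pumpT([[x,9,z]],.44,.002,yaw)).round(1))
E
```

```text
32.58 front tip [-136.5    7.6  117.8] tcp [-144.2    8.3  132. ] F [-0.  -0.9 -0.3] gap 32.5 headerr 0.0067 [[0.995, 0.053, 0.087], [-0.086, -0.026, 0.996], [0.055, -0.998, -0.021]]
32.58 [ 0.4182 -0.1408  0.132 ] 1.4835 [ 0.9 -0.1 -0.3] [-0.05  0.07 -0.02] 0.0325
[[0.995, 0.053, 0.087], [-0.086, -0.026, 0.996], [0.055, -0.998, -0.021]]
32.62 [ 0.4179 -0.1397  0.1317] 1.4847 [-0.1 -0.7  0.1] [-0.02  0.06  0.01] 0.0331
[[0.995, 0.052, 0.086], [-0.085, -0.025, 0.996], [0.054, -0.998, -0.021]]
0 -2 [[317.2   6.7]]
0 8 [[316.4  12. ]]
0 24 [[315.2  19.5]]
0.05 -2 [[317.3   6.3]]
0.05 8 [[316.4  12.7]]
0.05 24 [[315.2  21.9]]
0.1 -2 [[317.3   5.8]]
0.1 8 [[316.4  13.4]]
0.1 24 [[315.2  24.2]]
0.2 -2 [[317.4   4.7]]
0.2 8 [[316.5  14.6]]
0.2 24 [[315.3  28.6]]
```

View pics/w38.png

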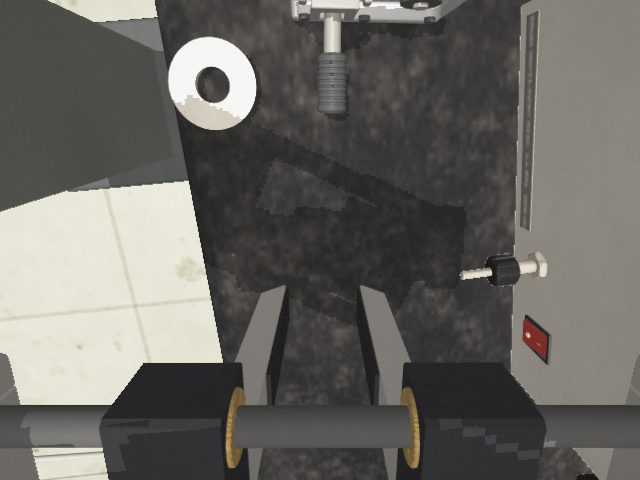

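View pics/s38.png

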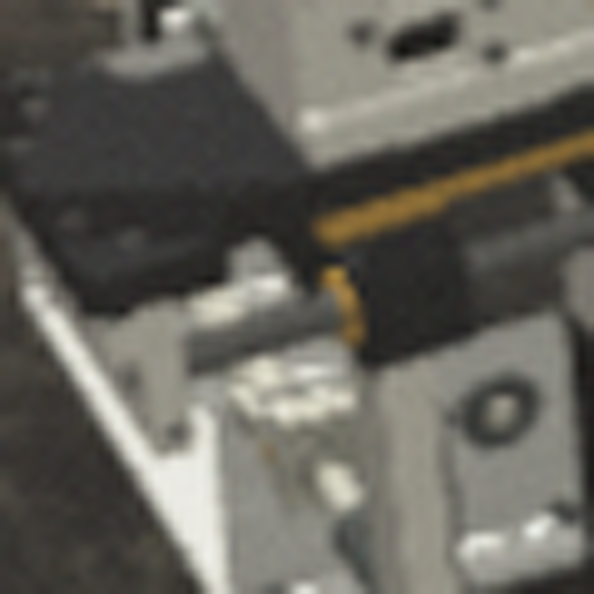

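Run:
```python
from h import *
d=pickle.load(open("w38.pkl","rb")); crop(d,"w38z",280,0,385,60,7.5)
```

```text
(no output)
```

View pics/w38z.png

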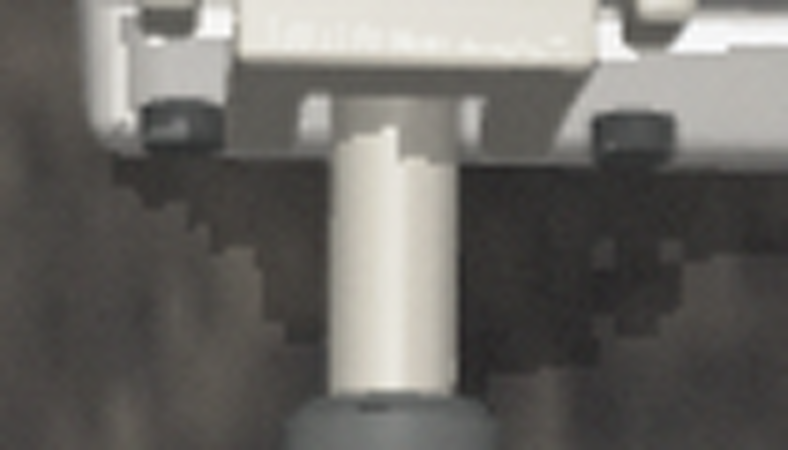

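```bash
python3 look.py top t39
```

```text
32.67 [ 0.418  -0.139   0.1318] 1.486 [-0.8  0.2 -0.9] [-0.    0.04  0.01] 0.0329
[[0.995, 0.052, 0.085], [-0.083, -0.025, 0.996], [0.054, -0.998, -0.021]]
```

View pics/t39.png

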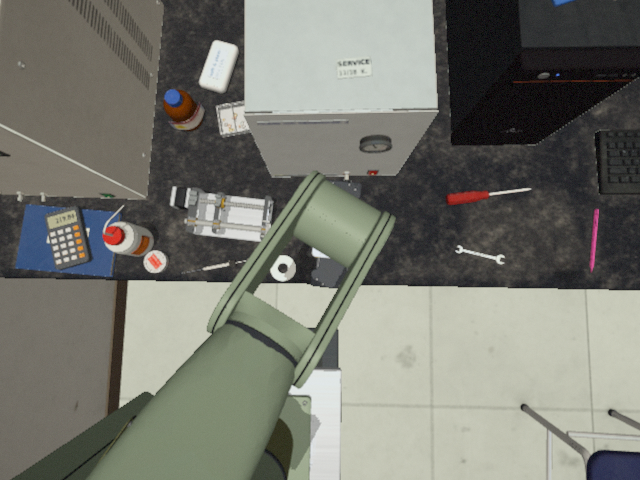

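The top view shows the rod through all three plates. The tape (283,267), syringe, tin, screwdriver (489,196) and spanner (480,254) are all where they started, and the gripper hangs free. I'm handing the job in.

```bash
python3 -c "
from cell import arm
print(arm.close_job())"
```

```text
the job is handed in; nothing more can be done
None
```

The rod is threaded through all three bores with its collar home, and the keeper fork is folded down behind it. I handed the job in at about 33 s of the 64 s allowed.

**What I did:**
- I pinched the sagging pusher block and turned it up about 11 mm into line.
- I picked the rod up by its knob and threaded it through by feel.
- I pressed the collar lightly home (6 N at a hard stop) and released the rod.
- I folded the keeper down with both fingertips on its prongs until it stopped (8 N).

**Last checks:**
- **Rod:** The knob's front end measured 25.1 mm out from the entry plate and its rear end 55.4 mm. The values for fully home are 26 and 56 mm, so it agrees to about 1 mm.
- **Keeper:** In the wrist picture the fork's top edge and prong ends match a fork within about 0.05 rad of closed.
- **Bench and gripper:** The other things lie where they were, as far as the arm does not hide them, and the gripper touched nothing when I handed in.

**What went wrong or disagreed:**
- **Missed tries at the entry bore:** The rod had sagged about 7 mm at its nose in the grip. The first three tries touched the entry plate beside the bore before I corrected the height. The highest reading was about 8 N, but the first touch was only read after the rod had slid off.
- **Arm tilt:** The arm tilted by up to about 0.08 rad during the moves and could not be set straight.
- **Pusher height:** One image check put the lifted block about 0.4 mm high. The rod still went through without force.

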